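# Load the lamp test holder and lock it

### The arm

A 6-joint arm with a two-finger parallel gripper is mounted at the origin on the work surface. World frame = base frame: x ahead of the robot, y to its left, z up, the work surface at z = 0. Lengths are in m, angles in degrees, forces in N, time in s.
With the tool pointing down it reaches from about 0.35 to 0.875 m from the base axis. Payload 4.2 kg.
Tool frame: the origin (TCP) lies on the centre line of the jaws, within the pads' length; the fingertips stand 19 mm ahead of it and the grasp point (between the pads) is the TCP; x points along the fingers, y is the direction in which the jaws open and shut, and the axes are right-handed (so a half turn about x gives the same grasp; the last joint's range is limited). The gripper opens to 87 mm and grips with 3 to 60 N. Pads are 19 mm wide; open, the fingers measure 117 mm over their backs; the gripper's body (75 mm by 190 mm) begins 51 mm behind the grasp point.
Start: joints at [-49.068, 22.042, 0.453, 0, -68.411, -14.817], TCP at [0.275, -0.561, 0.242] pointing down, gripper open.
Joint ranges: [-179.83, 179.83], [-69.29, 118.12], [-61.27, 80.66], [-181.25, 117.63], [-171.15, -9.14], [-177.46, 177.46]. Speed limits (degrees/s): [159.86, 159.86, 180, 180, 180, 180].

### API

Orientations are given as a 3x3 rotation matrix whose columns are the frame's x, y, z axes.
In Python, from station import r, viewer, job, spotter gives the robot as it stands.
- The arm moves only by the tool play_rows, never from a script. Its argument "commands" is a list of rows, each an object of numbers: "fingers": the gripper command: -1 is fully open, 1 is shut, values between are in proportion; "tx", "ty", "tz": the shift along the tool's x, y, z normalised to -1 to 1, where 1 is 750 mm; "ax", "ay", "az": the turn, a rotation vector about the tool's x, y, z normalised to -1 to 1, where 1 is pi rad. In form: [{"fingers": .., "tx": .., "ty": .., "tz": .., "ax": .., "ay": .., "az": ..}, ...]. A call has 1 to 5 rows; each row is the pose to reach, as a shift and turn from the pose commanded when the call began, along the tool's axes at that moment, turning the shorter way round; what a row does not reach only later rows make up. A row lasts 1/12 s, in which the tool goes at most 41.7 mm and 7.16 degrees, less where a joint would pass 70% of its speed; a pose out of reach is approached as far as the arm can. A call with a number of a shift or a turn outside -1 to 1 is refused whole. A call with a gripper value outside its range is refused whole. The fingers move at their own pace and stop on an object; the grip force is fixed at half the most. Time passes only in rows, so rows that repeat a pose let the fingers close. It gives the time, the measured TCP pose, the force and the opening at its end, in the units of the state.
- r.sense(): the state, without advancing time (a new reading comes with each control period).
- viewer.capture(name): name is "scene" or "side" or "wrist"; returns a dict with "image" (480x640x3 uint8, red, green, blue), "fx", "fy", "cx", "cy" (pixels), "R" (3x3) and "t" (3): a world point X has camera coordinates R X + t; the wrist camera has in their place "mount" (4x4, takes a point from camera to tool coordinates, whose origin is the TCP and whose axes are the tool frame's). Camera axes: x right, y down, z forward; pixel columns grow to the right and rows downward; lengths in m; the calibration is good to about 2 mm. A picture is of the moment at which its call begins: read the wrist's pose just before it. There is no depth.
- job.finish_job(): hands the job in, once; it reports no verdict.
Trained networks look in a picture, given as the dict that the camera call returned (one of the last four; its "shot" number tells which), for a name from the list of things; names that differ only in an ending like _2 or _b are one class to them, and where a whole thing is asked for, a point or a joint stands for the part that bears it (a point fixed in the world has none). Each returns a list of dicts, best first, with "score" (0 to 1); they miss things now and then, are a little off and sometimes report something else, mostly with a low value. They report only what shows in the picture. A call takes as long as a camera call. They do not tell look-alikes from the thing itself.
- spotter.find_in(name, picture): "uv" ([column, row] in pixels, amid what is visible of it).
- spotter.silhouettes(name, picture): "region" (480x640 bool, what is visible of it) and "uv" ([column, row] in pixels, amid what is visible of it).
The state is a dict: "time_s": time; "joints": joint angles; "joint_velocities": joint speeds; "effort": joint torques, N m; "tcp_pos": TCP position; "ee_rot": TCP orientation; "wrist_force": force on the tool from outside, world axes, zero at the start; "moment": the same for the moment, N m; "gripper_width": opening from 0.0 (shut) to 1.0 (fully open).
Only numpy, scipy, OpenCV 4.12 (cv2) and the standard library are available. Lean on these libraries where they do the work, as an engineer would, in place of code of your own. Each camera call takes 0.05 s, during which the arm holds its last target. There are 200 camera calls.

### The job

Take the two blue-collared LED lamps out of the sloped rack and stand them upright in the two sockets of the black test holder, either lamp in either socket, each pushed home until its collar sits flat on the block. Only when both are in, push the yellow handle to slide the lock bar fully home over their collars. Leave the red-collared reject lamp in the rack and do not disturb the other things on the bench.

Things in the scene. Friction and masses are not known exactly. Their poses are not given: they have to be found in the camera images.
- lamp_a: LED stick lamp with blue collar and end band, round about z, 148 mm, 0.12 kg. Origin: centre of the collar's underside; z to the glowing end. Plug z -38 to 0, 24 mm diameter, round-ended; collar z 0 to 12, 42 mm diameter; white tube z 12 to 110, 28 mm diameter (grip here). Starts in any one of the rack's three bores, leaning about 35 degrees, collar on the sloped face. To be loaded.
- lamp_b: LED stick lamp with blue collar and end band, round about z, 148 mm, 0.12 kg. Origin: centre of the collar's underside; z to the glowing end. Plug z -38 to 0, 24 mm diameter, round-ended; collar z 0 to 12, 42 mm diameter; white tube z 12 to 110, 28 mm diameter (grip here). Starts in any one of the rack's three bores, leaning about 35 degrees, collar on the sloped face. To be loaded.
- lamp_red: LED stick lamp with red collar and end band, round about z, 148 mm, 0.12 kg. Origin: centre of the collar's underside; z to the glowing end. Plug z -38 to 0, 24 mm diameter, round-ended; collar z 0 to 12, 42 mm diameter; white tube z 12 to 110, 28 mm diameter (grip here). Starts in any one of the rack's three bores, leaning about 35 degrees, collar on the sloped face. Reject: leave it.
- rack: Fixed grey block on aluminium feet, 130 x 290 mm, about 110 mm high, with three bores 26 mm wide, 42 mm deep, in a row at y = -90, 0, 90 mm. Origin on the table straight below the middle bore's mouth, which is 85 mm up. The bores lean 30 degrees: outward axis (-0.5, 0, 0.866) in the rack's frame. It stands left or right of the holder.
- holder: Fixed black socket block, 80 (x) x 170 (y) x 50 mm high, with a blue foot plate reaching 220 mm towards its -x. Origin on the table under the block's centre; z up. Two upright sockets at y = -45 and 45 mm, 28 mm wide with a 3 mm chamfer, 42 mm deep.
- socket0 (a point): Centre of the mouth of the holder's socket at y = -45 mm, on the block's top face, 50 mm above the table; z up.
- socket1 (a point): The same for the socket at y = +45 mm.
- lock (a joint): Steel lock bar sliding along the holder's x, in m: 0 is fully home (over the collars, 2 mm from the tubes), up to 0.045 is drawn out to the holder's -x. Starts open by 33 to 45 mm, stays where left; 3 N moves it. Bar 170 mm long (y), 66 to 76 mm above the table; it passes 4 mm over the collar of a seated lamp; a lamp standing proud blocks it.
- lock_grip (a point): Centre of the top of the lock's yellow handle, an upright block 16 (x) x 40 (y) x 46 mm, 121 mm above the table, joined to the bar by a stem 76 mm high at its top. At lock = 0 it lies at x = -120 mm, y = 0 of the holder. Pushing it to the holder's +x closes the lock. Axes as the holder's.
- meter: Yellow handheld multimeter lying flat, 150 x 85 x 34 mm, loose. Origin under its centre. Leave alone.
- driver: Screwdriver with orange handle, about 200 mm long, lying along its x on the bench. Origin about under its middle. Leave alone.
- tape: Roll of black tape, 90 mm diameter, 24 mm high, lying flat. Origin under its centre. Leave alone.
- screws: Small blue two-part tray, 120 x 90 x 30 mm. Origin under its centre. Leave alone.
- mug: White mug, full, with a handle, 80 mm diameter, 90 mm high. Origin under its centre. Leave alone.
- brush: Wooden-handled brush, about 200 mm long, lying along its x on the bench. Origin about under its middle. Leave alone.
Not all that is in view belongs to the job. Leave any turquoise look-alike of the lamp_a alone. What is shaped like the lamp_b but green is not meant.

How it is judged (in metres and radians):
On the way, in this order (a step that is already met when the one before it is completed fails the run):
1. one blue-collared lamp stands home in a socket, the lock still open by at least 25 mm ((((horizontal distance between lamp_a and socket0 below 0.006 m and z of lamp_a in the frame of socket0 between -0.004 and 0.004 m and angle between lamp_a's own z axis and vertical below 0.07 rad) or (horizontal distance between lamp_a and socket1 below 0.006 m and z of lamp_a in the frame of socket1 between -0.004 and 0.004 m and angle between lamp_a's own z axis and vertical below 0.07 rad)) or ((horizontal distance between lamp_b and socket0 below 0.006 m and z of lamp_b in the frame of socket0 between -0.004 and 0.004 m and angle between lamp_b's own z axis and vertical below 0.07 rad) or (horizontal distance between lamp_b and socket1 below 0.006 m and z of lamp_b in the frame of socket1 between -0.004 and 0.004 m and angle between lamp_b's own z axis and vertical below 0.07 rad))) and value of joint lock above 0.025 m), for 0.2 s.
2. both blue-collared lamps stand home in the sockets, the lock still open by at least 25 mm (((horizontal distance between lamp_a and socket0 below 0.006 m and z of lamp_a in the frame of socket0 between -0.004 and 0.004 m and angle between lamp_a's own z axis and vertical below 0.07 rad) or (horizontal distance between lamp_a and socket1 below 0.006 m and z of lamp_a in the frame of socket1 between -0.004 and 0.004 m and angle between lamp_a's own z axis and vertical below 0.07 rad)) and ((horizontal distance between lamp_b and socket0 below 0.006 m and z of lamp_b in the frame of socket0 between -0.004 and 0.004 m and angle between lamp_b's own z axis and vertical below 0.07 rad) or (horizontal distance between lamp_b and socket1 below 0.006 m and z of lamp_b in the frame of socket1 between -0.004 and 0.004 m and angle between lamp_b's own z axis and vertical below 0.07 rad)) and value of joint lock above 0.025 m), for 0.2 s.
3. the lock bar is fully home (value of joint lock below 0.003 m), for 0.2 s.
At the end, for the whole second after the job is handed in: Both blue-collared lamps stand in the holder's sockets (one each): centred within 6 mm, collar within 4 mm of the block's top, within 4 degrees of upright, at rest; the lock bar is within 3 mm of fully home; the red-collared lamp is within 15 mm of where it started (((horizontal distance between lamp_a and socket0 below 0.006 m and z of lamp_a in the frame of socket0 between -0.004 and 0.004 m and angle between lamp_a's own z axis and vertical below 0.07 rad) or (horizontal distance between lamp_a and socket1 below 0.006 m and z of lamp_a in the frame of socket1 between -0.004 and 0.004 m and angle between lamp_a's own z axis and vertical below 0.07 rad)) and ((horizontal distance between lamp_b and socket0 below 0.006 m and z of lamp_b in the frame of socket0 between -0.004 and 0.004 m and angle between lamp_b's own z axis and vertical below 0.07 rad) or (horizontal distance between lamp_b and socket1 below 0.006 m and z of lamp_b in the frame of socket1 between -0.004 and 0.004 m and angle between lamp_b's own z axis and vertical below 0.07 rad)) and value of joint lock below 0.003 m and linear speed of each of lamp_a, lamp_b below 0.02 m/s and distance of lamp_red from where it was at the start of the episode below 0.015 m); the robot touches nothing.
It fails at once if the red-collared reject lamp is moved by more than 30 mm (distance of lamp_red from where it was at the start of the episode above 0.03 m).
It fails at once if the multimeter, screwdriver, tape roll, screw tray, mug or brush is moved by more than 30 mm (distance of any of meter, driver, tape, screws, mug, brush from where it was at the start of the episode above 0.03 m).
It also fails if it takes over 72 s, if anything falls off the work surface, if the arm or the gripper's body presses on something with over 40 N, if the wrist force passes 120 N, or if a joint passes its speed limit or range.

## Working session

There is one attempt and no reset: what is moved stays moved. The work goes in short steps, Python scripts to look and compute and a tool call to move; the robot and the scene stay as the last step left them, time stands still between calls to the robot, and variables do not carry over. Pictures are saved under pics/ and viewed, about 8 in all and at most 12, crops included, and the job is handed in when it is done.

Besides the shell and the picture viewer there is one more tool, called after "Request:" as name(argument=value, ...) on one line, values as JSON. play_rows: Moves the arm, as the interface text tells. Its arguments: {"type":"object","properties":{"commands":{"type":"array"}},"required":["commands"]}

```bash
mkdir -p pics
cat > h.py <<'E'
import numpy as np, cv2
from station import r, viewer, job, spotter
def cap(n):
    s=r.sense(); c=viewer.capture(n)
    if n=='wrist':
        M=np.array(c['mount']); T=np.eye(4); T[:3,:3]=s['ee_rot']; T[:3,3]=s['tcp_pos']
        W=np.linalg.inv(T@M); c['R']=W[:3,:3]; c['t']=W[:3,3]
    return c
def P(c): return np.array([[c['fx'],0,c['cx']],[0,c['fy'],c['cy']],[0,0,1]])@np.c_[c['R'],c['t']]
def tri(cs,uvs):
    A=[]
    for c,(u,v) in zip(cs,uvs):
        p=P(c); A+=[u*p[2]-p[0],v*p[2]-p[1]]
    A=np.array(A); x=np.linalg.lstsq(A[:,:3],-A[:,3],rcond=None)[0]
    return x,[np.round(proj(c,x)-uv,1) for c,uv in zip(cs,uvs)]
def proj(c,X):
    q=P(c)@np.append(X,1); return q[:2]/q[2]
def onz(c,uv,z):
    R=np.array(c['R']);o=-R.T@np.array(c['t']);d=R.T@np.array([(uv[0]-c['cx'])/c['fx'],(uv[1]-c['cy'])/c['fy'],1])
    return o+d*(z-o[2])/d[2]
def save(c,f,crop=None,k=1):
    im=np.array(c['image'])[:,:,::-1]
    if crop: im=im[crop[1]:crop[3],crop[0]:crop[2]]
    cv2.imwrite('pics/'+f,cv2.resize(im,None,fx=k,fy=k,interpolation=cv2.INTER_CUBIC))
E
python3 - <<'E'
from h import *
np.set_printoptions(precision=3,suppress=True)
cs={n:cap(n) for n in('scene','side')}
im=np.vstack([np.array(cs[n]['image']) for n in cs])[:,:,::-1]
for n,c in cs.items():
    save(c,n+'.png')
    print(n,-np.array(c['R']).T@c['t'],c['fx'])
    for k in('lamp_a','lamp_red','rack','holder','lock_grip','meter','mug','driver','tape','screws','brush'):
        print(k,[(np.round(d['uv']),round(d['score'],2)) for d in spotter.find_in(k,c)][:5])
E
```

```text
scene [0.956 0.617 0.918] 475.14428166543695
lamp_a [(array([216., 179.]), 0.88), (array([434., 277.]), 0.78), (array([325., 178.]), 0.75), (array([240., 223.]), 0.63), (array([276., 204.]), 0.6)]
lamp_red [(array([229., 199.]), 0.97), (array([352., 347.]), 0.16)]
rack [(array([477., 354.]), 0.56)]
holder [(array([349., 346.]), 0.86)]
lock_grip [(array([374., 329.]), 0.61), (array([248., 168.]), 0.21)]
meter [(array([251., 168.]), 0.95), (array([352., 344.]), 0.61)]
mug [(array([478., 432.]), 0.64), (array([356., 350.]), 0.58)]
driver [(array([299., 272.]), 0.77)]
tape [(array([479., 357.]), 0.91)]
screws [(array([195., 320.]), 0.86)]
brush [(array([351., 243.]), 0.77)]
side [ 0.162 -1.174  1.152] 623.424764078392
lamp_a [(array([239., 237.]), 0.96), (array([342., 349.]), 0.9), (array([386., 278.]), 0.67), (array([398., 334.]), 0.56), (array([232., 372.]), 0.54)]
lamp_red [(array([389., 298.]), 0.85)]
rack [(array([413., 348.]), 0.92)]
holder [(array([339., 196.]), 0.73)]
lock_grip [(array([349., 428.]), 0.48)]
meter [(array([351., 428.]), 0.93)]
mug [(array([299., 158.]), 0.7), (array([415., 348.]), 0.31)]
driver [(array([368., 272.]), 0.58)]
tape [(array([248., 199.]), 0.86)]
screws [(array([440., 269.]), 0.81), (array([352., 426.]), 0.58)]
brush [(array([255., 290.]), 0.59)]
```

View pics/scene.png

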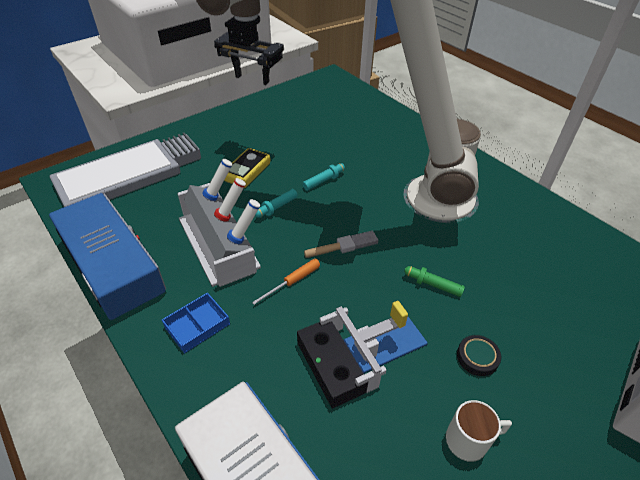

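View pics/side.png

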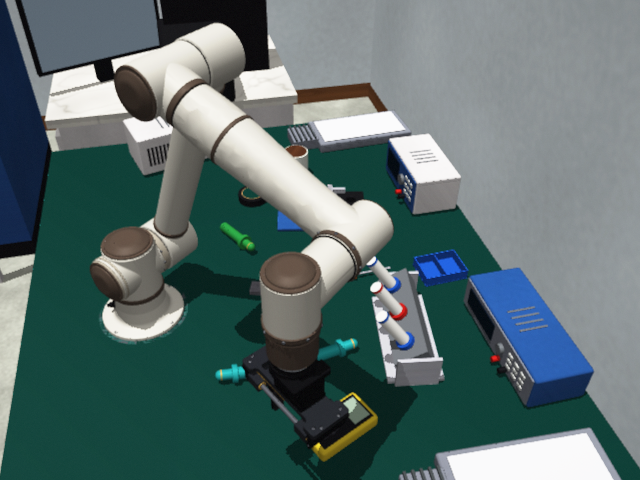

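The scene shows the rack on the right, with blue collars at about (210,196) and (236,237) and the red one between them at (224,214). The holder sockets are at (321,338) and (341,373), and the handle at (399,305). The turquoise and green lamps are lying on the bench.

Run:
```python
from h import *
np.set_printoptions(precision=3,suppress=True)
a,b=cap('scene'),cap('side')
for n,u,v in [('farcol',(210,196),(405,340)),('redcol',(224,214),(397,311)),('nearcol',(236,237),(393,285)),('fartip',(226,163),(382,317)),('redtip',(240,184),(376,288)),('neartip',(254,205),(371,261))]:
    print(n,*tri([a,b],[u,v]))
for u,z in [((321,338),.05),((341,373),.05),((399,305),.121)]: print(onz(a,u,z))
for k,m in (('green',(434,281)),('turq',(325,178)),('turq2',(276,205)),('mug',(478,418)),('brush',(351,243))): print(k,onz(a,m,.02))
s=r.sense();print(s['tcp_pos'],s['ee_rot'])
```

```text
farcol [ 0.578 -0.319  0.087] [array([-0.2,  0. ]), array([-0.1, -0. ])]
redcol [ 0.587 -0.233  0.09 ] [array([-0.9,  0.2]), array([-0.6, -0.1])]
nearcol [ 0.607 -0.145  0.088] [array([-1.5,  0.3]), array([-0.9, -0.1])]
fartip [ 0.519 -0.314  0.171] [array([-0.1,  0. ]), array([-0.1, -0. ])]
redtip [ 0.534 -0.223  0.168] [array([-0.5,  0.1]), array([-0.3, -0.1])]
neartip [ 0.55  -0.135  0.17 ] [array([-0.4,  0.1]), array([-0.3, -0. ])]
[0.603 0.191 0.05 ]
[0.622 0.28  0.05 ]
[0.454 0.262 0.121]
green [0.271 0.218 0.02 ]
turq [ 0.232 -0.257  0.02 ]
turq2 [ 0.418 -0.247  0.02 ]
mug [0.461 0.507 0.02 ]
brush [ 0.347 -0.004  0.02 ]
[ 0.275 -0.561  0.242] [[-0.    -0.44   0.898]
 [-0.     0.898  0.44 ]
 [-1.    -0.    -0.   ]]
```

```bash
cat >> h.py <<'E'
from scipy.spatial.transform import Rotation as Ro
def frame(ax,yd):
    x=np.array(ax,float);x/=np.linalg.norm(x);y=np.array(yd,float);y-=x*(x@y);y/=np.linalg.norm(y)
    return np.c_[x,y,np.cross(x,y)]
def go(pos,R,s=None):
    s=s or r.sense();R0=np.array(s['ee_rot']);d=R0.T@(np.array(pos)-s['tcp_pos'])
    w=Ro.from_matrix(R0.T@R).as_rotvec()
    print('mv t',np.round(d/.75,4),'a',np.round(w/np.pi,4),'| rows',round(np.linalg.norm(d)/.0417,1),round(np.degrees(np.linalg.norm(w))/7.16,1))
E
python3 - <<'E'
from h import *
np.set_printoptions(precision=3,suppress=True)
c=viewer.capture('wrist'); print(np.array(c['mount']),c['fx'],c['cx'],c['cy'])
M=np.array(c['mount'])
A=np.array([-.5*.987,.5*.16,.866])
for nm,pos,ax,yd,pts in [('rack',np.array([.597,-.232,.085])+A*.25,-A,(-.987,.16,0),[(.578,-.319,.087),(.607,-.145,.088),(.519,-.314,.171),(.55,-.135,.17)]),
  ('hold',(.58,.235,.33),(0,0,-1),(-.98,.19,0),[(.603,.191,.05),(.622,.28,.05),(.454,.262,.121)])]:
  for sg in(1,-1):
    R=frame(ax,np.array(yd)*sg);T=np.eye(4);T[:3,:3]=R;T[:3,3]=pos
    W=np.linalg.inv(T@M)
    for p in pts:
        q=(W@np.append(p,1))[:3];print(nm,sg,q[:2]/q[2]*c['fx']+[c['cx'],c['cy']],q[2])
    go(pos,R)
E
```

```text
[[-0.001 -0.255  0.967 -0.144]
 [ 1.     0.     0.001  0.   ]
 [-0.001  0.967  0.255 -0.069]
 [ 0.     0.     0.     1.   ]] 424.9311221854213 319.9615878084385 237.1178702175597
rack 1 [322.791 101.339] 0.37141218150824284
rack 1 [321.162 290.234] 0.4159817992398388
rack 1 [338.331  85.361] 0.27139674123031576
rack 1 [333.806 341.159] 0.3195502386395711
mv t [-0.08   0.301  0.443] a [-0.297 -0.08  -0.154] | rows 9.7 8.6
rack -1 [315.863 291.423] 0.4168013503229956
rack -1 [316.847 103.033] 0.3713141284141588
rack -1 [302.601 348.624] 0.3190619708606739
rack -1 [301.82   94.098] 0.27447543004766917
mv t [-0.08   0.301  0.443] a [ 0.677 -0.181  0.094] | rows 9.7 17.8
hold 1 [287.63  156.683] 0.4171860610180986
hold 1 [287.623 245.806] 0.440411042636414
hold 1 [471.464 212.501] 0.359304025449194
mv t [-0.118  0.774  0.832] a [-0.294  0.    -0.   ] | rows 20.6 7.4
hold -1 [349.238 233.343] 0.43708664088426524
hold -1 [352.703 142.804] 0.41386165926594976
hold -1 [166.035 206.481] 0.35767345622387203
mv t [-0.118  0.774  0.832] a [ 0.706 -0.    -0.   ] | rows 20.6 17.7
```

Request:
play_rows(commands=[{"fingers": -1,"tx": -0.08,"ty": 0.301,"tz": 0.443,"ax": -0.297,"ay": -0.08,"az": -0.154},{"fingers": -1,"tx": -0.08,"ty": 0.301,"tz": 0.443,"ax": -0.297,"ay": -0.08,"az": -0.154},{"fingers": -1,"tx": -0.08,"ty": 0.301,"tz": 0.443,"ax": -0.297,"ay": -0.08,"az": -0.154},{"fingers": -1,"tx": -0.08,"ty": 0.301,"tz": 0.443,"ax": -0.297,"ay": -0.08,"az": -0.154},{"fingers": -1,"tx": -0.08,"ty": 0.301,"tz": 0.443,"ax": -0.297,"ay": -0.08,"az": -0.154}])

```text
time_s: 1.77
tcp_pos: [0.3778, -0.3805, 0.273]
ee_rot: [[0.29, -0.799, 0.527], [-0.11, 0.519, 0.848], [-0.951, -0.304, 0.063]]
wrist_force: [0.6, 0.8, 0.1]
gripper_width: 0.999
```

Run:
```python
from h import *
A=np.array([-.5*.987,.5*.16,.866])
go(np.array([.597,-.232,.085])+A*.25,frame(-A,(-.987,.16,0))); print(r.sense()['tcp_pos'],r.sense()['joints'])
```

```text
mv t [-0.0237  0.003   0.2602] a [-0.1233 -0.0329 -0.0634] | rows 4.7 3.6
[ 0.37777838 -0.38051876  0.27299515] [-29.40200986   4.57092085 -18.94262004  -3.57146093 -48.67334597
  -1.08395069]
```

Request:
play_rows(commands=[{"fingers": -1,"tx": -0.0237,"ty": 0.003,"tz": 0.26,"ax": -0.123,"ay": -0.033,"az": -0.063},{"fingers": -1,"tx": -0.0237,"ty": 0.003,"tz": 0.26,"ax": -0.123,"ay": -0.033,"az": -0.063},{"fingers": -1,"tx": -0.0237,"ty": 0.003,"tz": 0.26,"ax": -0.123,"ay": -0.033,"az": -0.063},{"fingers": -1,"tx": -0.0237,"ty": 0.003,"tz": 0.26,"ax": -0.123,"ay": -0.033,"az": -0.063},{"fingers": -1,"tx": -0.0237,"ty": 0.003,"tz": 0.26,"ax": -0.123,"ay": -0.033,"az": -0.063}])

```text
time_s: 2.18
tcp_pos: [0.4739, -0.212, 0.302]
ee_rot: [[0.493, -0.855, 0.163], [-0.078, 0.142, 0.987], [-0.867, -0.499, 0.003]]
wrist_force: [0.4, -0.5, 0.1]
gripper_width: 1.003
```

Run:
```python
from h import *
print(r.sense()['tcp_pos'],r.sense()['joints'])
c=cap('wrist');c=cap('wrist');save(c,'w1.png');np.savez('w1.npz',R=c['R'],t=c['t'],fx=c['fx'],fy=c['fy'],cx=c['cx'],cy=c['cy'])
for k in('lamp_a','lamp_red','rack'):
  for d in spotter.silhouettes(k,c)[:4]:
    ys,xs=np.nonzero(d['region']); print(k,d['score'],np.round(d['uv']),xs.min(),xs.max(),ys.min(),ys.max())
```

```text
[ 0.47385972 -0.21198133  0.30197658] [ -5.04102155  -3.76857995 -29.33070275   3.51857751 -34.62791639
  -6.72237956]
lamp_a 0.82 [335.  89.] 302 365 61 120
lamp_a 0.66 [552. 140.] 454 639 103 178
lamp_a 0.55 [322. 292.] 303 351 269 360
```

View pics/w1.png

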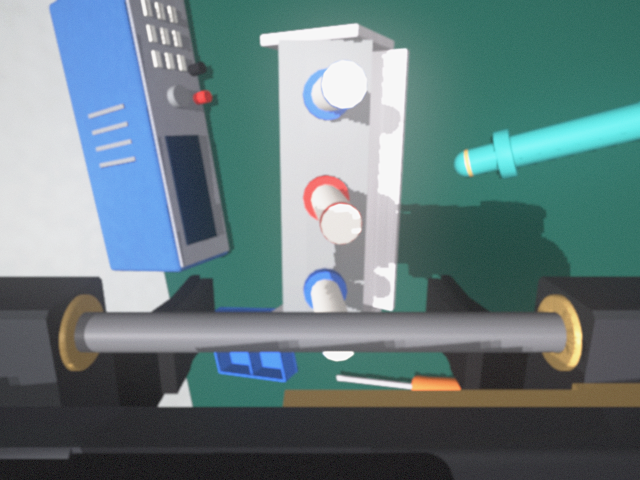

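The wrist view shows the far blue lamp with its tip at (344,84) and collar near (327,95). The red lamp is in the middle, and the near blue lamp at (326,290) is partly behind the gripper rod. I'll move over the far lamp for a second view.

Request:
play_rows(commands=[{"fingers": -1,"tz": -0.1},{"fingers": -1,"tz": -0.1},{"fingers": -1,"tz": -0.1}])

```text
$.commands[0]: bad value
```

Run:
```python
from h import *
print(r.sense()['tcp_pos'])
c=cap('wrist');save(c,'w2.png',(220,0,480,300),2);np.savez('w2.npz',R=c['R'],t=c['t'],fx=c['fx'],fy=c['fy'],cx=c['cx'],cy=c['cy'])
```

```text
[ 0.47372024 -0.21413646  0.30083101]
```

View pics/w2.png

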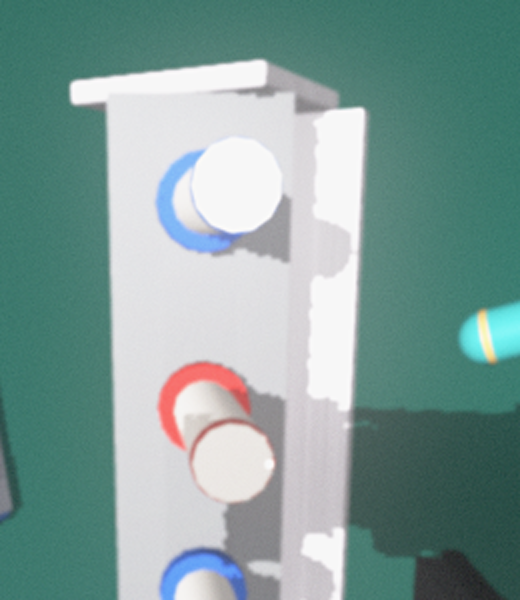

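The crop puts the far tip at (338.5,92.5) with its collar at (323.5,100.5), the red tip at (336,230.5), and the near collar at (321.5,295.5). The move was refused because it lacked fields, so I'm repeating it.

Request:
play_rows(commands=[{"fingers": -1,"tx": 0,"ty": 0,"tz": -0.1,"ax": 0,"ay": 0,"az": 0},{"fingers": -1,"tx": 0,"ty": 0,"tz": -0.1,"ax": 0,"ay": 0,"az": 0},{"fingers": -1,"tx": 0,"ty": 0,"tz": -0.1,"ax": 0,"ay": 0,"az": 0}])

```text
time_s: 2.73
tcp_pos: [0.4611, -0.2934, 0.301]
ee_rot: [[0.49, -0.855, 0.172], [-0.084, 0.151, 0.985], [-0.868, -0.497, 0.002]]
wrist_force: [0.4, -0.3, 0.6]
gripper_width: 1.001
```

Run:
```python
from h import *
print(r.sense()['tcp_pos'])
c=cap('wrist');save(c,'w3.png',(220,0,480,300),2);np.savez('w3.npz',R=c['R'],t=c['t'],fx=c['fx'],fy=c['fy'],cx=c['cx'],cy=c['cy'])
```

```text
[ 0.46112154 -0.29341481  0.30102839]
```

View pics/w3.png

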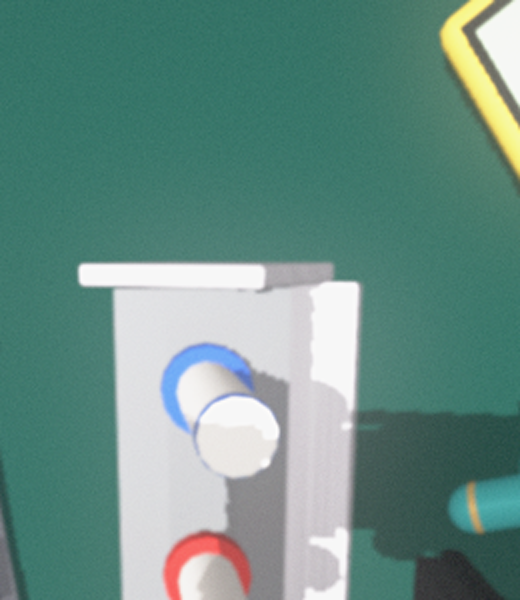

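In this view the far tip is at (338.5,218) and the far collar's top face at (323.5,194).

Run:
```python
from h import *
np.set_printoptions(precision=4,suppress=True)
a,b=np.load('w2.npz'),np.load('w3.npz');sc=cap('scene');si=cap('side')
tip,e=tri([a,b],[(338.5,92.5),(338.5,218)]);print('tip',tip,e,proj(sc,tip),proj(si,tip))
col,e=tri([a,b],[(323.5,100.5),(323.5,194)]);print('col',col,e,proj(sc,col))
rc,_=tri([a,b],[(322.5,206),(323.5,309)]);print('red col',rc)
A=tip-col;print(np.linalg.norm(A),A/np.linalg.norm(A))
z=.093
for uv in((323.5,100.5),(322.5,206),(321.5,295.5)):print(onz(a,uv,z))
```

```text
tip [ 0.5171 -0.3107  0.1747] [array([0., 0.]), array([-0., -0.])] [226.8623 162.2653] [380.8361 314.7703]
col [ 0.575  -0.3206  0.09  ] [array([-0.5, -0. ]), array([0.5, 0. ])] [210.2419 194.3871]
red col [ 0.5493 -0.2383  0.1605]
0.10297578137193887 [-0.5614  0.0967  0.8219]
[ 0.5729 -0.3201  0.093 ]
[ 0.5889 -0.2299  0.093 ]
[ 0.6045 -0.1434  0.093 ]
```

Run:
```python
from h import *
tip=np.array([.5171,-.3107,.1747]);A=np.array([-.5614,.0967,.8219])
R=frame(-A,(-.985,.174,0));g=tip-.035*A
d=R.T@(g+.11*A-r.sense()['tcp_pos']);print(d)
go(g+.11*A,R);go(g,R)
```

```text
[ 0.06179765  0.02262076 -0.01132804]
mv t [ 0.0847  0.0228 -0.0152] a [ 0.0014  0.0009 -0.0281] | rows 1.6 0.7
mv t [ 0.2308  0.0099 -0.0157] a [ 0.0014  0.0009 -0.0281] | rows 4.2 0.7
```

Request:
play_rows(commands=[{"fingers": -1,"tx": 0.0847,"ty": 0.0228,"tz": -0.0152,"ax": 0.0014,"ay": 0.0009,"az": -0.0281},{"fingers": -1,"tx": 0.0847,"ty": 0.0228,"tz": -0.0152,"ax": 0.0014,"ay": 0.0009,"az": -0.0281},{"fingers": -1,"tx": 0.0847,"ty": 0.0228,"tz": -0.0152,"ax": 0.0014,"ay": 0.0009,"az": -0.0281}])

```text
time_s: 3.13
tcp_pos: [0.4729, -0.3006, 0.2303]
ee_rot: [[0.554, -0.815, 0.172], [-0.091, 0.146, 0.985], [-0.828, -0.561, 0.007]]
wrist_force: [0.1, 0.5, -0.6]
gripper_width: 1.004
```

Run:
```python
from h import *
tip=np.array([.5171,-.3107,.1747]);A=np.array([-.5614,.0967,.8219])
R=frame(-A,(-.985,.174,0));g=tip-.035*A
go(g,R);print(r.sense()['tcp_pos'])
```

```text
mv t [ 0.1418 -0.0089 -0.0039] a [-0.0002  0.0014 -0.0034] | rows 2.6 0.1
[ 0.47292829 -0.30059838  0.23026922]
```

Request:
play_rows(commands=[{"fingers": -1,"tx": 0.14,"ty": -0.007,"tz": -0.0039,"ax": 0,"ay": 0,"az": 0},{"fingers": -1,"tx": 0.14,"ty": -0.007,"tz": -0.0039,"ax": 0,"ay": 0,"az": 0},{"fingers": -1,"tx": 0.14,"ty": -0.007,"tz": -0.0039,"ax": 0,"ay": 0,"az": 0},{"fingers": -1,"tx": 0.14,"ty": -0.007,"tz": -0.0039,"ax": 0,"ay": 0,"az": 0}])

```text
time_s: 3.47
tcp_pos: [0.5402, -0.3149, 0.1505]
ee_rot: [[0.558, -0.812, 0.169], [-0.092, 0.141, 0.986], [-0.824, -0.566, 0.004]]
wrist_force: [0.1, 1.0, 0.2]
gripper_width: 0.998
```

Run:
```python
from h import *
tip=np.array([.5171,-.3107,.1747]);A=np.array([-.5614,.0967,.8219])
R=frame(-A,(-.985,.174,0));g=tip-.035*A
go(g,R);print(r.sense()['tcp_pos'])
```

```text
mv t [0.0023 0.0073 0.0003] a [ 0.0012  0.0012 -0.0015] | rows 0.1 0.1
[ 0.54019056 -0.3149177   0.15045499]
```

Request:
play_rows(commands=[{"fingers": -1,"tx": 0.002,"ty": 0.007,"tz": 0,"ax": 0,"ay": 0,"az": 0},{"fingers": 1,"tx": 0.002,"ty": 0.007,"tz": 0,"ax": 0,"ay": 0,"az": 0},{"fingers": 1,"tx": 0.002,"ty": 0.007,"tz": 0,"ax": 0,"ay": 0,"az": 0},{"fingers": 1,"tx": 0.002,"ty": 0.007,"tz": 0,"ax": 0,"ay": 0,"az": 0},{"fingers": 1,"tx": 0.002,"ty": 0.007,"tz": 0,"ax": 0,"ay": 0,"az": 0}])

```text
time_s: 3.88
tcp_pos: [0.5355, -0.3152, 0.1514]
ee_rot: [[0.565, -0.807, 0.17], [-0.096, 0.141, 0.985], [-0.82, -0.573, 0.002]]
wrist_force: [-0.1, -0.0, -0.0]
gripper_width: 0.78
```

Request:
play_rows(commands=[{"fingers": 1,"tx": 0,"ty": 0,"tz": 0,"ax": 0,"ay": 0,"az": 0},{"fingers": 1,"tx": 0,"ty": 0,"tz": 0,"ax": 0,"ay": 0,"az": 0},{"fingers": 1,"tx": 0,"ty": 0,"tz": 0,"ax": 0,"ay": 0,"az": 0},{"fingers": 1,"tx": 0,"ty": 0,"tz": 0,"ax": 0,"ay": 0,"az": 0},{"fingers": 1,"tx": 0,"ty": 0,"tz": 0,"ax": 0,"ay": 0,"az": 0}])

```text
time_s: 4.3
tcp_pos: [0.5354, -0.3151, 0.1495]
ee_rot: [[0.563, -0.809, 0.171], [-0.095, 0.141, 0.985], [-0.821, -0.571, 0.003]]
wrist_force: [0.8, -0.5, 1.0]
gripper_width: 0.401
```

Request:
play_rows(commands=[{"fingers": 1,"tx": 0,"ty": 0,"tz": 0,"ax": 0,"ay": 0,"az": 0},{"fingers": 1,"tx": 0,"ty": 0,"tz": 0,"ax": 0,"ay": 0,"az": 0},{"fingers": 1,"tx": 0,"ty": 0,"tz": 0,"ax": 0,"ay": 0,"az": 0},{"fingers": 1,"tx": 0,"ty": 0,"tz": 0,"ax": 0,"ay": 0,"az": 0}])

```text
time_s: 4.63
tcp_pos: [0.5354, -0.3151, 0.1494]
ee_rot: [[0.562, -0.809, 0.171], [-0.095, 0.142, 0.985], [-0.821, -0.57, 0.003]]
wrist_force: [0.7, 0.0, 1.0]
gripper_width: 0.321
```

Request:
play_rows(commands=[{"fingers": 1,"tx": -0.03,"ty": -0.001,"tz": 0,"ax": 0,"ay": 0,"az": 0},{"fingers": 1,"tx": -0.06,"ty": -0.0025,"tz": 0,"ax": 0,"ay": 0,"az": 0},{"fingers": 1,"tx": -0.1,"ty": -0.005,"tz": 0,"ax": 0,"ay": 0,"az": 0},{"fingers": 1,"tx": -0.14,"ty": -0.006,"tz": 0,"ax": 0,"ay": 0,"az": 0},{"fingers": 1,"tx": -0.14,"ty": -0.006,"tz": 0,"ax": 0,"ay": 0,"az": 0}])

```text
time_s: 5.05
tcp_pos: [0.4795, -0.3062, 0.2436]
ee_rot: [[0.568, -0.805, 0.17], [-0.098, 0.139, 0.985], [-0.817, -0.577, -0.0]]
wrist_force: [0.1, 0.1, -1.4]
gripper_width: 0.312
```

Run:
```python
from h import *
s=r.sense();print(s['tcp_pos'],s['wrist_force'],s['joints'])
go((.48,-.2,.36),frame((0,0,-1),(-.98,.19,0)))
go((.57,.235,.36),frame((0,0,-1),(-.98,.19,0)))
```

```text
[ 0.47952367 -0.30617213  0.24362468] [ 0.10804185  0.13005675 -1.42784956] [-19.63853121   4.66745033 -25.73969519 -13.29544694 -25.36051799
  20.12375938]
mv t [-0.1403 -0.0704  0.1396] a [0.0063 0.002  0.1957] | rows 3.8 4.9
mv t [-0.1291 -0.0864  0.7315] a [0.0063 0.002  0.1957] | rows 13.5 4.9
```

Run:
```python
from h import *
go((.47,-.305,.37),frame((0,0,-1),(-.98,.19,0)))
```

```text
mv t [-0.145  -0.0868 -0.0006] a [0.0063 0.002  0.1957] | rows 3.0 4.9
```

Request:
play_rows(commands=[{"fingers": 1,"tx": -0.145,"ty": -0.087,"tz": 0,"ax": 0.006,"ay": 0.002,"az": 0.196},{"fingers": 1,"tx": -0.145,"ty": -0.087,"tz": 0,"ax": 0.006,"ay": 0.002,"az": 0.196},{"fingers": 1,"tx": -0.145,"ty": -0.087,"tz": 0,"ax": 0.006,"ay": 0.002,"az": 0.196},{"fingers": 1,"tx": -0.145,"ty": -0.087,"tz": 0,"ax": 0.006,"ay": 0.002,"az": 0.196},{"fingers": 1,"tx": -0.145,"ty": -0.087,"tz": 0,"ax": 0.006,"ay": 0.002,"az": 0.196}])

```text
time_s: 5.47
tcp_pos: [0.4721, -0.3056, 0.3716]
ee_rot: [[0.097, -0.978, 0.185], [-0.017, 0.184, 0.983], [-0.995, -0.099, 0.002]]
wrist_force: [0.9, -0.3, -1.3]
gripper_width: 0.316
```

Run:
```python
from h import *
s=r.sense();print(s['tcp_pos'],s['ee_rot'])
go((.57,.1,.36),frame((0,0,-1),(-.98,.19,0)))
```

```text
[ 0.47211701 -0.30557705  0.37155436] [[ 0.09743841 -0.97785914  0.18519519]
 [-0.0168354   0.18443455  0.9827006 ]
 [-0.99509915 -0.09887062  0.00150836]]
mv t [ 0.0189 -0.0264  0.5556] a [0.0016 0.0006 0.0315] | rows 10.0 0.8
```

Request:
play_rows(commands=[{"fingers": 1,"tx": 0.019,"ty": -0.026,"tz": 0.6,"ax": 0.0016,"ay": 0.0006,"az": 0.0315},{"fingers": 1,"tx": 0.019,"ty": -0.026,"tz": 0.6,"ax": 0.0016,"ay": 0.0006,"az": 0.0315},{"fingers": 1,"tx": 0.019,"ty": -0.026,"tz": 0.6,"ax": 0.0016,"ay": 0.0006,"az": 0.0315},{"fingers": 1,"tx": 0.019,"ty": -0.026,"tz": 0.6,"ax": 0.0016,"ay": 0.0006,"az": 0.0315},{"fingers": 1,"tx": 0.019,"ty": -0.026,"tz": 0.6,"ax": 0.0016,"ay": 0.0006,"az": 0.0315}])

```text
time_s: 5.88
tcp_pos: [0.5199, -0.0997, 0.3587]
ee_rot: [[-0.007, -0.982, 0.19], [0.005, 0.19, 0.982], [-1.0, 0.008, 0.004]]
wrist_force: [0.6, -0.5, -1.3]
gripper_width: 0.312
```

Request:
play_rows(commands=[{"fingers": 1,"tx": 0,"ty": 0,"tz": 0.28,"ax": 0,"ay": 0,"az": 0},{"fingers": 1,"tx": 0,"ty": 0,"tz": 0.28,"ax": 0,"ay": 0,"az": 0},{"fingers": 1,"tx": 0,"ty": 0,"tz": 0.28,"ax": 0,"ay": 0,"az": 0},{"fingers": 1,"tx": 0,"ty": 0,"tz": 0.28,"ax": 0,"ay": 0,"az": 0},{"fingers": 1,"tx": 0,"ty": 0,"tz": 0.28,"ax": 0,"ay": 0,"az": 0}])

```text
time_s: 6.3
tcp_pos: [0.5591, 0.1051, 0.3597]
ee_rot: [[-0.006, -0.982, 0.189], [0.005, 0.189, 0.982], [-1.0, 0.007, 0.003]]
wrist_force: [1.2, -0.6, -1.4]
gripper_width: 0.317
```

Run:
```python
from h import *
s=r.sense();print(s['tcp_pos'],s['ee_rot'])
c=cap('wrist');save(c,'w4.png');np.savez('w4.npz',R=c['R'],t=c['t'],fx=c['fx'],fy=c['fy'],cx=c['cx'],cy=c['cy'])
```

```text
[0.55906617 0.10514899 0.35970807] [[-0.00647162 -0.98186984  0.18944586]
 [ 0.00473784  0.1894176   0.98188519]
 [-0.99996783  0.00725195  0.00342611]]
```

View pics/w4.png

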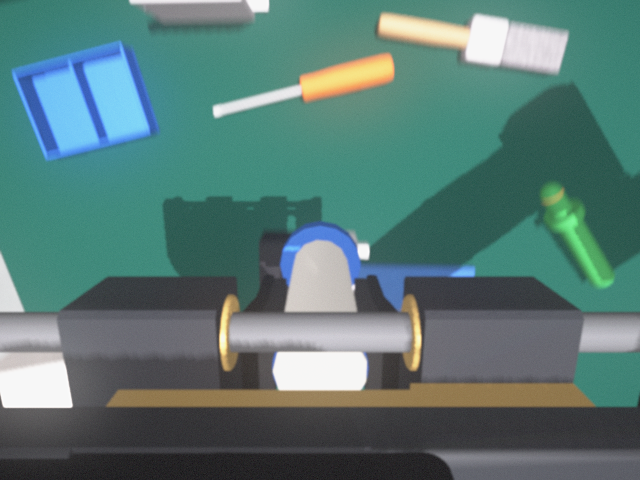

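Lamp held, collar centred at (320,262). It hides the holder, so I'll move beyond the holder to look back at the sockets.

Request:
play_rows(commands=[{"fingers": 1,"tx": 0,"ty": 0.02,"tz": 0.31,"ax": 0,"ay": 0,"az": 0},{"fingers": 1,"tx": 0,"ty": 0.02,"tz": 0.31,"ax": 0,"ay": 0,"az": 0},{"fingers": 1,"tx": 0,"ty": 0.02,"tz": 0.31,"ax": 0,"ay": 0,"az": 0},{"fingers": 1,"tx": 0,"ty": 0.02,"tz": 0.31,"ax": 0,"ay": 0,"az": 0},{"fingers": 1,"tx": 0,"ty": 0.02,"tz": 0.31,"ax": 0,"ay": 0,"az": 0}])

```text
time_s: 6.77
tcp_pos: [0.5853, 0.3116, 0.3602]
ee_rot: [[-0.007, -0.982, 0.19], [0.004, 0.19, 0.982], [-1.0, 0.007, 0.003]]
wrist_force: [1.3, 0.0, -1.1]
gripper_width: 0.316
```

Request:
play_rows(commands=[{"fingers": 1,"tx": 0,"ty": 0,"tz": 0.02,"ax": 0,"ay": 0,"az": 0},{"fingers": 1,"tx": 0,"ty": 0,"tz": 0.02,"ax": 0,"ay": 0,"az": 0},{"fingers": 1,"tx": 0,"ty": 0,"tz": 0.02,"ax": 0,"ay": 0,"az": 0}])

```text
time_s: 7.02
tcp_pos: [0.5881, 0.3253, 0.3592]
ee_rot: [[-0.008, -0.982, 0.188], [0.002, 0.188, 0.982], [-1.0, 0.008, 0.001]]
wrist_force: [0.1, -0.1, -2.0]
gripper_width: 0.315
```

Run:
```python
from h import *
s=r.sense();print(s['tcp_pos'])
c=cap('wrist');save(c,'w5.png');np.savez('w5.npz',R=c['R'],t=c['t'],fx=c['fx'],fy=c['fy'],cx=c['cx'],cy=c['cy'])
sc=cap('scene');save(sc,'s5.png',(280,280,440,420),5)
```

```text
[0.5881109  0.32525646 0.35920244]
```

View pics/w5.png

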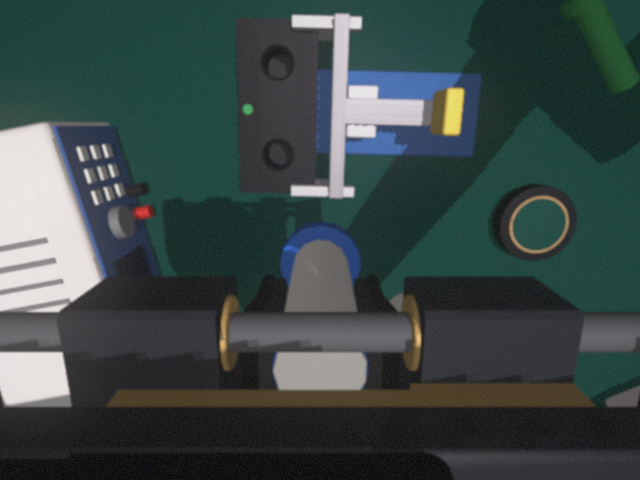

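The sockets are at (278,61) and (278,154), and the handle top is at (453,111). The block edges line up with the tool axes.

Run:
```python
from h import *
np.set_printoptions(precision=4,suppress=True)
a=np.load('w5.npz');sc=cap('scene')
s0=onz(a,(278,61.5),.05);s1=onz(a,(278,154.5),.05);h=onz(a,(455,111),.121)
print(s0,s1,h,np.linalg.norm(s1-s0),proj(sc,s0),proj(sc,s1),proj(sc,h))
print(tri([a,sc],[(278,61.5),(321,338)]),tri([a,sc],[(278,154.5),(341,373)]))
yd=(s1-s0)/np.linalg.norm(s1-s0);xd=np.array([yd[1],-yd[0],0]);m=(s0+s1)/2
print(yd,'handle local',(h-m)@xd,(h-m)@yd)
for s in(s0,s1):go((s[0],s[1],.26),frame((0,0,-1),-xd))
```

```text
[0.6022 0.1911 0.05  ] [0.6215 0.2798 0.05  ] [0.4565 0.2689 0.121 ] 0.09083542404980247 [321.2185 338.0297] [341.0699 372.9061] [400.3759 307.7369]
(array([0.6024, 0.1909, 0.0499]), [array([-0.2, -0.2]), array([0.1, 0. ])]) (array([0.6216, 0.2798, 0.0496]), [array([-0., -0.]), array([0., 0.])])
[0.2124 0.9772 0.    ] handle local -0.15886236689535338 -0.0003299568268412961
mv t [ 0.1347 -0.0525 -0.1694] a [ 0.007   0.001  -0.0019] | rows 4.0 0.2
mv t [ 0.135  -0.0551 -0.0483] a [ 0.007   0.001  -0.0019] | rows 2.8 0.2
```

View pics/s5.png

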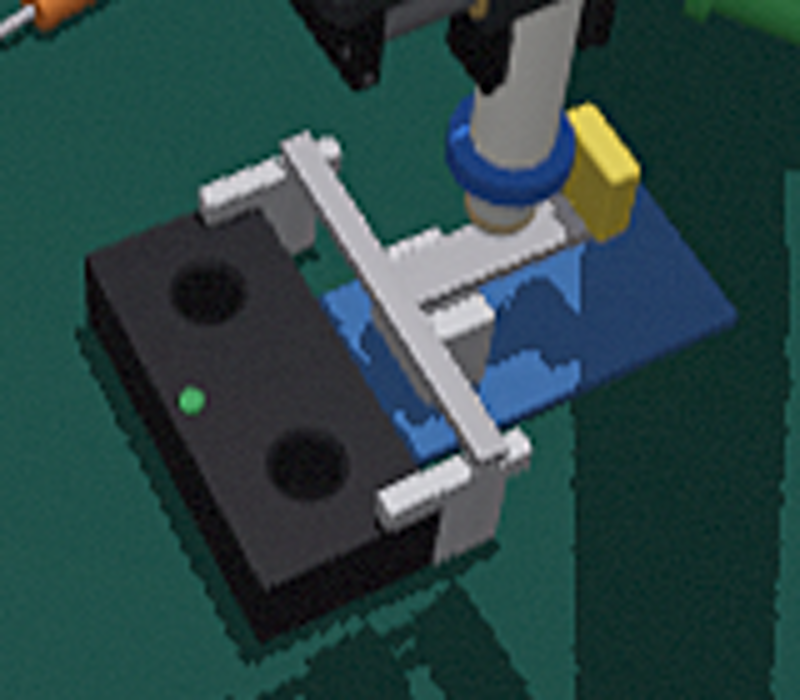

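Request:
play_rows(commands=[{"fingers": 1,"tx": 0.135,"ty": -0.055,"tz": -0.048,"ax": 0.007,"ay": 0.001,"az": -0.002},{"fingers": 1,"tx": 0.135,"ty": -0.055,"tz": -0.048,"ax": 0.007,"ay": 0.001,"az": -0.002},{"fingers": 1,"tx": 0.135,"ty": -0.055,"tz": -0.048,"ax": 0.007,"ay": 0.001,"az": -0.002},{"fingers": 1,"tx": 0.135,"ty": -0.055,"tz": -0.048,"ax": 0.007,"ay": 0.001,"az": -0.002},{"fingers": 1,"tx": 0.135,"ty": -0.055,"tz": -0.048,"ax": 0.007,"ay": 0.001,"az": -0.002}])

```text
time_s: 7.58
tcp_pos: [0.6214, 0.2789, 0.2588]
ee_rot: [[-0.002, -0.977, 0.214], [-0.002, 0.214, 0.977], [-1.0, 0.002, -0.003]]
wrist_force: [0.1, 0.7, 0.4]
gripper_width: 0.315
```

```bash
cat >> h.py <<'E'
S0=np.array([.6023,.1910,.05]);S1=np.array([.6215,.2798,.05]);XD=np.array([.9772,-.2124,0]);RH=frame((0,0,-1),-XD)
def hold(p,z):
    s=r.sense();print(np.round(s['tcp_pos'],4),np.round(s['ee_rot'],3)[:,0],'F',np.round(s['wrist_force'],1),'w',round(s['gripper_width'],3),'t',s['time_s']);go((p[0],p[1],z),RH)
E
python3 -c "
from h import *
hold(S1,.26);hold(S1,.165);hold(S1,.125)"
```

```text
[0.6214 0.2789 0.2588] [-0.002 -0.002 -1.   ] F [0.1 0.7 0.4] w 0.315 t 7.5833
mv t [-0.0016  0.0001  0.0012] a [-0.0006 -0.0009 -0.0005] | rows 0.0 0.0
[0.6214 0.2789 0.2588] [-0.002 -0.002 -1.   ] F [0.1 0.7 0.4] w 0.315 t 7.5833
mv t [ 1.25e-01 -1.00e-04  1.60e-03] a [-0.0006 -0.0009 -0.0005] | rows 2.2 0.0
[0.6214 0.2789 0.2588] [-0.002 -0.002 -1.   ] F [0.1 0.7 0.4] w 0.315 t 7.5833
mv t [ 0.1784 -0.0002  0.0017] a [-0.0006 -0.0009 -0.0005] | rows 3.2 0.0
```

Descend to about z 0.150 (plug about 13 mm into the socket).

Request:
play_rows(commands=[{"fingers": 1,"tx": 0.05,"ty": 0,"tz": 0.0014,"ax": 0,"ay": 0,"az": 0},{"fingers": 1,"tx": 0.1,"ty": 0,"tz": 0.0014,"ax": 0,"ay": 0,"az": 0},{"fingers": 1,"tx": 0.12,"ty": 0,"tz": 0.0014,"ax": 0,"ay": 0,"az": 0},{"fingers": 1,"tx": 0.14,"ty": 0,"tz": 0.0014,"ax": 0,"ay": 0,"az": 0},{"fingers": 1,"tx": 0.145,"ty": 0,"tz": 0.0014,"ax": 0,"ay": 0,"az": 0}])

```text
time_s: 8.0
tcp_pos: [0.6214, 0.2814, 0.151]
ee_rot: [[-0.001, -0.977, 0.211], [-0.002, 0.211, 0.977], [-1.0, 0.0, -0.002]]
wrist_force: [-1.1, -3.3, -1.5]
gripper_width: 0.313
```

```bash
python3 -c "
from h import *
hold(S1,.125)"
```

```text
[0.6214 0.2814 0.151 ] [-0.001 -0.002 -1.   ] F [-1.1 -3.3 -1.5] w 0.313 t 8.0
mv t [ 0.0347 -0.0006 -0.0019] a [ 0.0003 -0.0007 -0.0001] | rows 0.6 0.0
```

Request:
play_rows(commands=[{"fingers": 1,"tx": 0.012,"ty": 0,"tz": -0.002,"ax": 0,"ay": 0,"az": 0},{"fingers": 1,"tx": 0.02,"ty": 0,"tz": -0.002,"ax": 0,"ay": 0,"az": 0},{"fingers": 1,"tx": 0.026,"ty": 0,"tz": -0.002,"ax": 0,"ay": 0,"az": 0},{"fingers": 1,"tx": 0.03,"ty": 0,"tz": -0.002,"ax": 0,"ay": 0,"az": 0},{"fingers": 1,"tx": 0.03,"ty": 0,"tz": -0.002,"ax": 0,"ay": 0,"az": 0}])

```text
time_s: 8.42
tcp_pos: [0.6217, 0.2809, 0.129]
ee_rot: [[0.001, -0.977, 0.211], [0.001, 0.211, 0.977], [-1.0, -0.001, 0.001]]
wrist_force: [0.8, -1.4, -2.2]
gripper_width: 0.317
```

Request:
play_rows(commands=[{"fingers": 1,"tx": 0.002,"ty": 0,"tz": -0.001,"ax": 0,"ay": 0,"az": 0},{"fingers": 1,"tx": 0.004,"ty": 0,"tz": -0.001,"ax": 0,"ay": 0,"az": 0},{"fingers": 1,"tx": 0.006,"ty": 0,"tz": -0.001,"ax": 0,"ay": 0,"az": 0},{"fingers": 1,"tx": 0.006,"ty": 0,"tz": -0.001,"ax": 0,"ay": 0,"az": 0}])

```text
time_s: 8.75
tcp_pos: [0.6218, 0.2807, 0.1274]
ee_rot: [[0.003, -0.978, 0.211], [0.001, 0.211, 0.978], [-1.0, -0.003, 0.002]]
wrist_force: [-3.9, -1.1, 8.3]
gripper_width: 0.317
```

Request:
play_rows(commands=[{"fingers": 1,"tx": 0.003,"ty": 0,"tz": 0,"ax": 0,"ay": 0,"az": 0},{"fingers": 1,"tx": 0.003,"ty": 0,"tz": 0,"ax": 0,"ay": 0,"az": 0}])

```text
time_s: 8.92
tcp_pos: [0.6219, 0.2807, 0.1274]
ee_rot: [[0.004, -0.978, 0.21], [0.001, 0.21, 0.978], [-1.0, -0.004, 0.002]]
wrist_force: [-5.7, -2.4, 16.6]
gripper_width: 0.316
```

```bash
python3 -c "
from h import *
hold(S1,.125);c=cap('scene');c=cap('scene');save(c,'s6.png',(280,240,440,420),4)"
```

```text
[0.6219 0.2807 0.1274] [ 0.004  0.001 -1.   ] F [-5.7 -2.4 16.6] w 0.316 t 8.9167
mv t [ 0.0032  0.0002 -0.0013] a [0.0007 0.0007 0.0012] | rows 0.1 0.0
```

View pics/s6.png

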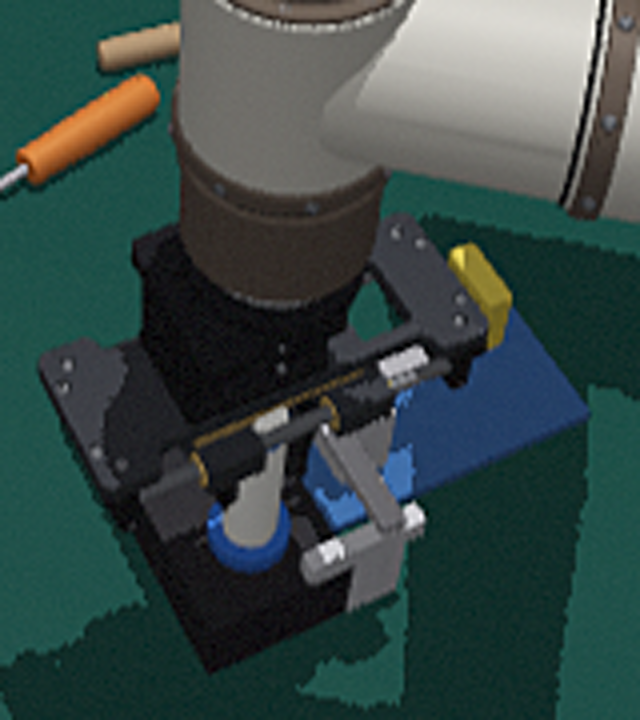

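The collar sits flat on the block at crop position (250,535), and the contact force rose cleanly to 16.6 N. Releasing.

Request:
play_rows(commands=[{"fingers": -1,"tx": -0.003,"ty": 0,"tz": 0,"ax": 0,"ay": 0,"az": 0},{"fingers": -1,"tx": -0.006,"ty": 0,"tz": 0,"ax": 0,"ay": 0,"az": 0},{"fingers": -1,"tx": -0.006,"ty": 0,"tz": 0,"ax": 0,"ay": 0,"az": 0},{"fingers": -1,"tx": -0.006,"ty": 0,"tz": 0,"ax": 0,"ay": 0,"az": 0},{"fingers": -1,"tx": -0.006,"ty": 0,"tz": 0,"ax": 0,"ay": 0,"az": 0}])

```text
time_s: 9.43
tcp_pos: [0.6212, 0.2803, 0.126]
ee_rot: [[0.0, -0.977, 0.211], [0.0, 0.211, 0.977], [-1.0, -0.0, 0.0]]
wrist_force: [1.0, 0.5, -0.4]
gripper_width: 0.61
```

Request:
play_rows(commands=[{"fingers": -1,"tx": -0.006,"ty": 0,"tz": 0,"ax": 0,"ay": 0,"az": 0},{"fingers": -1,"tx": -0.05,"ty": 0,"tz": 0,"ax": 0,"ay": 0,"az": 0},{"fingers": -1,"tx": -0.1,"ty": 0,"tz": 0,"ax": 0,"ay": 0,"az": 0},{"fingers": -1,"tx": -0.15,"ty": 0,"tz": 0,"ax": 0,"ay": 0,"az": 0},{"fingers": -1,"tx": -0.2,"ty": 0,"tz": 0,"ax": 0,"ay": 0,"az": 0}])

```text
time_s: 9.85
tcp_pos: [0.621, 0.2799, 0.2783]
ee_rot: [[0.0, -0.977, 0.211], [-0.0, 0.211, 0.977], [-1.0, -0.0, -0.0]]
wrist_force: [0.7, -0.1, -0.7]
gripper_width: 0.961
```

```bash
cat >> h.py <<'E'
tip=np.array([.5171,-.3107,.1747])+.18*np.array([.176,.984,0]);A=np.array([-.5614,.0967,.8219])
RG=frame(-A,(-.985,.174,0));G=tip-.035*A
E
python3 -c "
from h import *
s=r.sense();print(s['tcp_pos'],s['gripper_width'],tip,G)
go(G+.13*A,RG)
c=cap('scene')
print(spotter.find_in('lamp_b',c)[:4], proj(c,(.6215,.2798,.11)))"
```

```text
[0.62103136 0.27990709 0.27825397] 0.9614711761833807 [ 0.54878 -0.13358  0.1747 ] [ 0.568429  -0.1369645  0.1459335]
mv t [ 0.0341  0.0497 -0.5623] a [-0.0115 -0.0047 -0.1928] | rows 10.2 4.9
[{'uv': [241.1, 222.5], 'score': 0.91}, {'uv': [438.0, 282.6], 'score': 0.84}, {'uv': [313.6, 182.0], 'score': 0.75}, {'uv': [344.2, 362.1], 'score': 0.67}] [342.47450719 357.50760649]
```

Request:
play_rows(commands=[{"fingers": -1,"tx": 0.034,"ty": 0.05,"tz": -0.562,"ax": -0.0115,"ay": -0.0047,"az": -0.193},{"fingers": -1,"tx": 0.034,"ty": 0.05,"tz": -0.562,"ax": -0.0115,"ay": -0.0047,"az": -0.193},{"fingers": -1,"tx": 0.034,"ty": 0.05,"tz": -0.562,"ax": -0.0115,"ay": -0.0047,"az": -0.193},{"fingers": -1,"tx": 0.034,"ty": 0.05,"tz": -0.562,"ax": -0.0115,"ay": -0.0047,"az": -0.193},{"fingers": -1,"tx": 0.034,"ty": 0.05,"tz": -0.562,"ax": -0.0115,"ay": -0.0047,"az": -0.193}])

```text
time_s: 10.37
tcp_pos: [0.5745, 0.1093, 0.2691]
ee_rot: [[0.491, -0.85, 0.191], [-0.099, 0.164, 0.981], [-0.865, -0.501, -0.003]]
wrist_force: [2.1, -3.2, 1.5]
gripper_width: 0.998
```

```bash
python3 -c "
from h import *
go(G+.13*A,RG)"
```

```text
mv t [-0.0022  0.0493 -0.3259] a [-0.0038 -0.0047 -0.0259] | rows 5.9 0.7
```

Request:
play_rows(commands=[{"fingers": -1,"tx": -0.002,"ty": 0.049,"tz": -0.326,"ax": -0.004,"ay": -0.005,"az": -0.026},{"fingers": -1,"tx": -0.002,"ty": 0.049,"tz": -0.326,"ax": -0.004,"ay": -0.005,"az": -0.026},{"fingers": -1,"tx": -0.002,"ty": 0.049,"tz": -0.326,"ax": -0.004,"ay": -0.005,"az": -0.026},{"fingers": -1,"tx": -0.002,"ty": 0.049,"tz": -0.326,"ax": -0.004,"ay": -0.005,"az": -0.026},{"fingers": -1,"tx": -0.002,"ty": 0.049,"tz": -0.326,"ax": -0.004,"ay": -0.005,"az": -0.026}])

```text
time_s: 10.78
tcp_pos: [0.515, -0.0755, 0.2583]
ee_rot: [[0.562, -0.809, 0.174], [-0.097, 0.145, 0.985], [-0.822, -0.57, 0.003]]
wrist_force: [1.2, -0.6, 0.7]
gripper_width: 0.997
```

```bash
python3 -c "
from h import *
go(G+.13*A,RG)"
```

```text
mv t [-0.0024  0.0158 -0.0688] a [-0.0002  0.      0.0002] | rows 1.3 0.0
```

Request:
play_rows(commands=[{"fingers": -1,"tx": -0.002,"ty": 0.014,"tz": -0.067,"ax": 0,"ay": 0,"az": 0},{"fingers": -1,"tx": -0.002,"ty": 0.014,"tz": -0.067,"ax": 0,"ay": 0,"az": 0},{"fingers": -1,"tx": -0.002,"ty": 0.014,"tz": -0.067,"ax": 0,"ay": 0,"az": 0},{"fingers": -1,"tx": -0.002,"ty": 0.014,"tz": -0.067,"ax": 0,"ay": 0,"az": 0}])

```text
time_s: 11.12
tcp_pos: [0.4989, -0.1215, 0.2541]
ee_rot: [[0.563, -0.808, 0.175], [-0.097, 0.146, 0.985], [-0.821, -0.571, 0.004]]
wrist_force: [0.2, 0.6, -0.1]
gripper_width: 1.002
```

```bash
python3 -c "
from h import *
go(G+.13*A,RG);go(G,RG);print(r.sense()['tcp_pos'])"
```

```text
mv t [-0.0008  0.0042 -0.0047] a [-0.0005  0.0001  0.0004] | rows 0.1 0.0
mv t [ 0.1725  0.0044 -0.0047] a [-0.0005  0.0001  0.0004] | rows 3.1 0.0
[ 0.49893455 -0.12146885  0.25406669]
```

Request:
play_rows(commands=[{"fingers": -1,"tx": 0,"ty": 0.0044,"tz": -0.0047,"ax": 0,"ay": 0,"az": 0},{"fingers": -1,"tx": 0.055,"ty": 0.0044,"tz": -0.0047,"ax": 0,"ay": 0,"az": 0},{"fingers": -1,"tx": 0.11,"ty": 0.0044,"tz": -0.0047,"ax": 0,"ay": 0,"az": 0},{"fingers": -1,"tx": 0.165,"ty": 0.0044,"tz": -0.0047,"ax": 0,"ay": 0,"az": 0},{"fingers": -1,"tx": 0.1725,"ty": 0.0044,"tz": -0.0047,"ax": 0,"ay": 0,"az": 0}])

```text
time_s: 11.53
tcp_pos: [0.5718, -0.1535, 0.1914]
ee_rot: [[0.526, -0.837, 0.153], [-0.053, 0.147, 0.988], [-0.849, -0.527, 0.033]]
wrist_force: [-0.2, -0.2, 0.3]
gripper_width: 1.003
```

```bash
python3 -c "
from h import *
go(G,RG);print(r.sense()['tcp_pos'],r.sense()['wrist_force'])"
```

```text
mv t [0.0479 0.039  0.0191] a [ 0.0004  0.0118 -0.0161] | rows 1.2 0.5
[ 0.57179557 -0.15353142  0.19139201] [-0.15488878 -0.15463521  0.29460383]
```

```bash
python3 -c "
from h import *
s=r.sense();print(s['joints'],s['joint_velocities'],s['wrist_force'])
c=cap('wrist');print(r.sense()['tcp_pos']);save(c,'w7.png')
sc=cap('scene');b=cap('side');print(proj(sc,tip),proj(b,tip));print(spotter.find_in('lamp_a',sc),spotter.find_in('lamp_a',b))
save(sc,'s7.png',(160,130,300,290),4)"
```

```text
[  1.13616198   9.93267184 -39.92819013  23.3612594   -9.15656783
 -32.53603136] [ -4.93887869  28.71483477  31.93964161 -71.50232336  -0.37563771
  73.91236718] [-0.15488878 -0.15463521  0.29460383]
[ 0.57301148 -0.15404469  0.18922002]
[254.03006981 203.4664807 ] [370.24690553 259.12730664]
[{'uv': [433.2, 280.1], 'score': 0.93}, {'uv': [240.4, 225.0], 'score': 0.9}, {'uv': [275.3, 203.3], 'score': 0.84}, {'uv': [321.3, 177.1], 'score': 0.72}, {'uv': [344.5, 361.1], 'score': 0.65}, {'uv': [479.4, 353.2], 'score': 0.49}, {'uv': [247.9, 177.7], 'score': 0.18}] [{'uv': [251.3, 371.4], 'score': 0.94}, {'uv': [326.5, 354.0], 'score': 0.91}, {'uv': [382.7, 275.3], 'score': 0.76}, {'uv': [238.1, 241.5], 'score': 0.72}, {'uv': [350.3, 177.2], 'score': 0.45}]
```

View pics/s7.png

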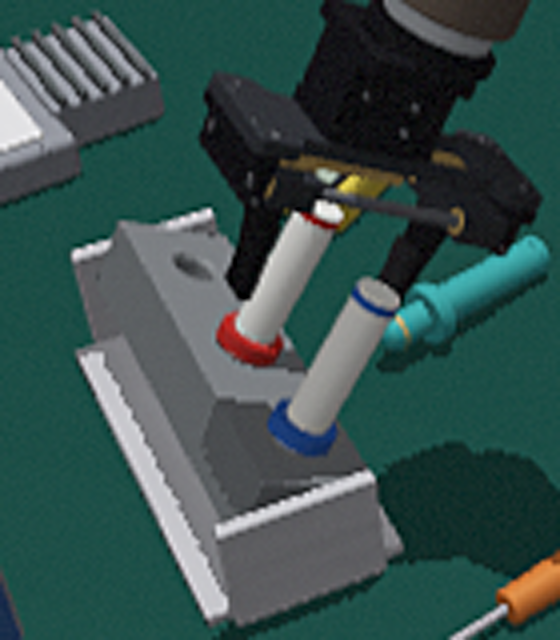

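The gripper has drifted off the line, with the near lamp's tip untouched at crop position (376,293). Joint 5 sits at its −9.14° limit, so a 35° tilt is out of reach here. I'll back out and approach at about 27°.

Request:
play_rows(commands=[{"fingers": -1,"tx": -0.09,"ty": 0,"tz": 0,"ax": 0,"ay": 0,"az": 0},{"fingers": -1,"tx": -0.09,"ty": 0,"tz": 0,"ax": 0,"ay": 0,"az": 0},{"fingers": -1,"tx": -0.09,"ty": 0,"tz": 0,"ax": 0,"ay": 0,"az": 0},{"fingers": -1,"tx": -0.09,"ty": 0,"tz": 0,"ax": 0,"ay": 0,"az": 0}])

```text
time_s: 12.12
tcp_pos: [0.5338, -0.1502, 0.2525]
ee_rot: [[0.53, -0.834, 0.154], [-0.054, 0.149, 0.987], [-0.846, -0.532, 0.034]]
wrist_force: [-0.2, -0.2, -0.7]
gripper_width: 0.997
```

```bash
cat >> h.py <<'E'
def rt(deg):
    t=np.radians(deg);return frame((np.sin(t)*.985,-np.sin(t)*.174,-np.cos(t)),(-.985,.174,0))
G2=tip-.030*A
E
python3 -c "
from h import *
s=r.sense();print(s['tcp_pos'],s['joints'])
go(G2+.11*A,rt(27))"
```

```text
[ 0.53382002 -0.15019635  0.2524545 ] [  3.13660984   1.78252743 -36.11973817  13.54809427 -20.72136156
 -23.92338519]
mv t [-0.0094  0.0466  0.0254] a [0.0001 0.0125 0.0286] | rows 1.0 0.8
```

Request:
play_rows(commands=[{"fingers": -1,"tx": -0.009,"ty": 0.047,"tz": 0.025,"ax": 0,"ay": 0.0125,"az": 0.0286},{"fingers": -1,"tx": -0.009,"ty": 0.047,"tz": 0.025,"ax": 0,"ay": 0.0125,"az": 0.0286},{"fingers": -1,"tx": -0.009,"ty": 0.047,"tz": 0.025,"ax": 0,"ay": 0.0125,"az": 0.0286},{"fingers": -1,"tx": -0.009,"ty": 0.047,"tz": 0.025,"ax": 0,"ay": 0.0125,"az": 0.0286}])

```text
time_s: 12.45
tcp_pos: [0.5039, -0.1263, 0.2371]
ee_rot: [[0.442, -0.88, 0.174], [-0.079, 0.155, 0.985], [-0.893, -0.449, -0.001]]
wrist_force: [0.2, -0.1, -0.3]
gripper_width: 0.996
```

```bash
python3 -c "
from h import *
s=r.sense();print(s['tcp_pos'],s['joints'])
go(G2+.11*A,rt(27));go(G2+.05*A,rt(27));go(G2,rt(27))"
```

```text
[ 0.50388091 -0.12631028  0.23708908] [  7.4775935    0.4015411  -39.40214436  18.24008271 -25.71495459
 -32.21892609]
mv t [-0.0041 -0.0019  0.0006] a [ 0.0003 -0.0002 -0.0017] | rows 0.1 0.0
mv t [ 0.0752 -0.0131  0.0008] a [ 0.0003 -0.0002 -0.0017] | rows 1.4 0.0
mv t [ 0.1412 -0.0224  0.0011] a [ 0.0003 -0.0002 -0.0017] | rows 2.6 0.0
```

Request:
play_rows(commands=[{"fingers": -1,"tx": 0.04,"ty": -0.007,"tz": 0.0008,"ax": 0,"ay": 0,"az": 0},{"fingers": -1,"tx": 0.075,"ty": -0.013,"tz": 0.0008,"ax": 0,"ay": 0,"az": 0},{"fingers": -1,"tx": 0.075,"ty": -0.013,"tz": 0.0008,"ax": 0,"ay": 0,"az": 0},{"fingers": -1,"tx": 0.075,"ty": -0.013,"tz": 0.0008,"ax": 0,"ay": 0,"az": 0}])

```text
time_s: 12.78
tcp_pos: [0.5372, -0.1327, 0.1896]
ee_rot: [[0.439, -0.881, 0.176], [-0.08, 0.157, 0.984], [-0.895, -0.446, -0.002]]
wrist_force: [-0.1, 0.1, 0.1]
gripper_width: 1.0
```

```bash
python3 -c "
from h import *
s=r.sense();print(s['tcp_pos'],s['joints'])
go(G2+.05*A,rt(27));go(G2,rt(27))"
```

```text
[ 0.53724955 -0.13272966  0.18960459] [  5.1404619    7.37047701 -41.29544704  23.92836738 -17.09146742
 -36.6693343 ]
mv t [-0.0018 -0.001   0.0015] a [-0.0003 -0.0009 -0.003 ] | rows 0.0 0.1
mv t [ 0.0642 -0.0106  0.0018] a [-0.0003 -0.0009 -0.003 ] | rows 1.2 0.1
```

```bash
python3 -c "
from h import *
go(G2+.01*A,rt(26))"
```

```text
mv t [ 0.051  -0.0087  0.0018] a [-0.0003 -0.0009  0.0026] | rows 0.9 0.1
```

Request:
play_rows(commands=[{"fingers": -1,"tx": 0.025,"ty": -0.004,"tz": 0.001,"ax": 0,"ay": -0.001,"az": 0.0026},{"fingers": -1,"tx": 0.051,"ty": -0.0087,"tz": 0.0018,"ax": 0,"ay": -0.001,"az": 0.0026},{"fingers": -1,"tx": 0.051,"ty": -0.0087,"tz": 0.0018,"ax": 0,"ay": -0.001,"az": 0.0026},{"fingers": -1,"tx": 0.051,"ty": -0.0087,"tz": 0.0018,"ax": 0,"ay": -0.001,"az": 0.0026},{"fingers": -1,"tx": 0.051,"ty": -0.0087,"tz": 0.0018,"ax": 0,"ay": -0.001,"az": 0.0026}])

```text
time_s: 13.2
tcp_pos: [0.5605, -0.1349, 0.1615]
ee_rot: [[0.437, -0.883, 0.174], [-0.075, 0.157, 0.985], [-0.896, -0.443, 0.002]]
wrist_force: [-0.2, 0.3, 0.4]
gripper_width: 0.998
```

```bash
python3 -c "
from h import *
s=r.sense();print(s['tcp_pos'],s['joints'])
go(G2+.01*A,rt(26))"
```

```text
[ 0.56052808 -0.13485094  0.16146782] [  3.44833519  11.77724759 -42.10260154  29.40023604 -11.90128475
 -41.03506611]
mv t [ 0.0036  0.0024 -0.001 ] a [-0.0003  0.0007  0.0017] | rows 0.1 0.0
```

Good, within 3 mm. Closing the gripper.

Request:
play_rows(commands=[{"fingers": 1,"tx": 0,"ty": 0.0024,"tz": -0.001,"ax": 0,"ay": 0,"az": 0},{"fingers": 1,"tx": 0,"ty": 0.0024,"tz": -0.001,"ax": 0,"ay": 0,"az": 0},{"fingers": 1,"tx": 0,"ty": 0.0024,"tz": -0.001,"ax": 0,"ay": 0,"az": 0},{"fingers": 1,"tx": 0,"ty": 0.0024,"tz": -0.001,"ax": 0,"ay": 0,"az": 0},{"fingers": 1,"tx": 0,"ty": 0.0024,"tz": -0.001,"ax": 0,"ay": 0,"az": 0}])

```text
time_s: 13.62
tcp_pos: [0.5589, -0.135, 0.1599]
ee_rot: [[0.436, -0.883, 0.173], [-0.075, 0.156, 0.985], [-0.897, -0.443, 0.002]]
wrist_force: [-0.3, 0.6, 0.0]
gripper_width: 0.706
```

Request:
play_rows(commands=[{"fingers": 1,"tx": 0,"ty": 0,"tz": 0,"ax": 0,"ay": 0,"az": 0},{"fingers": 1,"tx": 0,"ty": 0,"tz": 0,"ax": 0,"ay": 0,"az": 0},{"fingers": 1,"tx": 0,"ty": 0,"tz": 0,"ax": 0,"ay": 0,"az": 0},{"fingers": 1,"tx": 0,"ty": 0,"tz": 0,"ax": 0,"ay": 0,"az": 0},{"fingers": 1,"tx": 0,"ty": 0,"tz": 0,"ax": 0,"ay": 0,"az": 0}])

```text
time_s: 14.03
tcp_pos: [0.5606, -0.1345, 0.1604]
ee_rot: [[0.439, -0.882, 0.172], [-0.073, 0.155, 0.985], [-0.895, -0.445, 0.004]]
wrist_force: [5.9, -0.8, 0.4]
gripper_width: 0.347
```

Request:
play_rows(commands=[{"fingers": 1,"tx": 0,"ty": 0,"tz": 0,"ax": 0,"ay": 0,"az": 0},{"fingers": 1,"tx": 0,"ty": 0,"tz": 0,"ax": 0,"ay": 0,"az": 0},{"fingers": 1,"tx": 0,"ty": 0,"tz": 0,"ax": 0,"ay": 0,"az": 0},{"fingers": 1,"tx": 0,"ty": 0,"tz": 0,"ax": 0,"ay": 0,"az": 0}])

```text
time_s: 14.37
tcp_pos: [0.5612, -0.1345, 0.1609]
ee_rot: [[0.44, -0.881, 0.172], [-0.073, 0.155, 0.985], [-0.895, -0.446, 0.004]]
wrist_force: [4.7, -0.2, -1.5]
gripper_width: 0.343
```

```bash
python3 -c "
from h import *
s=r.sense();print(s['tcp_pos'],s['joints'],s['wrist_force'],s['gripper_width'])
B=np.array([-.5*.985,.5*.174,.866]);R=np.array(s['ee_rot'])
print('bore dir tool',R.T@B,R.T@A, R.T@B*.08/.75)"
```

```text
[ 0.56115162 -0.13447539  0.16090316] [  3.31026884  11.82547559 -42.38677335  30.0658715  -11.35479807
 -41.51556479] [ 4.73117932 -0.19272327 -1.45562644] 0.3434689069463223
bore dir tool [-0.99815469  0.06123379  0.00434713] [-0.98972065  0.14314269  0.00191622] [-0.10646983  0.0065316   0.00046369]
```

Request:
play_rows(commands=[{"fingers": 1,"tx": -0.02,"ty": 0.0015,"tz": 0,"ax": 0,"ay": 0,"az": 0},{"fingers": 1,"tx": -0.045,"ty": 0.003,"tz": 0,"ax": 0,"ay": 0,"az": 0},{"fingers": 1,"tx": -0.08,"ty": 0.005,"tz": 0,"ax": 0,"ay": 0,"az": 0},{"fingers": 1,"tx": -0.12,"ty": 0.0065,"tz": 0,"ax": 0,"ay": 0,"az": 0},{"fingers": 1,"tx": -0.12,"ty": 0.0065,"tz": 0,"ax": 0,"ay": 0,"az": 0}])

```text
time_s: 14.78
tcp_pos: [0.5154, -0.1272, 0.2429]
ee_rot: [[0.442, -0.88, 0.173], [-0.074, 0.156, 0.985], [-0.894, -0.448, 0.004]]
wrist_force: [1.1, -0.3, -1.1]
gripper_width: 0.313
```

```bash
python3 -c "
from h import *
s=r.sense();print(s['tcp_pos'],s['joints'],s['wrist_force'],s['gripper_width'])
go((.5,-.12,.37),RH)"
```

```text
[ 0.51544904 -0.12718341  0.24290804] [  7.13511667   1.31034911 -36.89157582  16.37044203 -27.09388391
 -30.1110717 ] [ 1.09821066 -0.27679046 -1.1031716 ] 0.3130465947368784
mv t [-0.1613 -0.0563  0.0065] a [0.0123 0.0042 0.1479] | rows 3.1 3.7
```

Request:
play_rows(commands=[{"fingers": 1,"tx": -0.16,"ty": -0.056,"tz": 0.0065,"ax": 0.0123,"ay": 0.0042,"az": 0.148},{"fingers": 1,"tx": -0.16,"ty": -0.056,"tz": 0.0065,"ax": 0.0123,"ay": 0.0042,"az": 0.148},{"fingers": 1,"tx": -0.16,"ty": -0.056,"tz": 0.0065,"ax": 0.0123,"ay": 0.0042,"az": 0.148},{"fingers": 1,"tx": -0.16,"ty": -0.056,"tz": 0.0065,"ax": 0.0123,"ay": 0.0042,"az": 0.148},{"fingers": 1,"tx": -0.16,"ty": -0.056,"tz": 0.0065,"ax": 0.0123,"ay": 0.0042,"az": 0.148}])

```text
time_s: 15.2
tcp_pos: [0.5003, -0.1203, 0.3665]
ee_rot: [[0.014, -0.977, 0.212], [-0.005, 0.212, 0.977], [-1.0, -0.014, -0.002]]
wrist_force: [0.5, -2.1, -1.3]
gripper_width: 0.316
```

```bash
python3 -c "
from h import *
hold(S0,.29)
c=cap('wrist');im=np.array(c['image']).astype(int);m=(im[...,2]>im[...,0]+60)&(im[...,2]>im[...,1]+50);m[:200]=0;m[300:]=0;m[:,:240]=0;m[:,400:]=0
y,x=np.nonzero(m);print(x.min(),x.max(),y.min(),y.max())
M=np.linalg.inv(np.array(c['mount']))
for off in(.073,.078,.083):
  q=M@[off,0,-.021,1];print(off,q[1]/q[2]*c['fy']+c['cy'],.021*c['fx']/(M@[off,0,0,1])[2])"
```

```text
[ 0.5003 -0.1203  0.3665] [ 0.014 -0.005 -1.   ] F [ 0.5 -2.1 -1.3] w 0.316 t 15.2
mv t [ 0.1016 -0.0436  0.4346] a [ 0.0003 -0.0007  0.0046] | rows 8.1 0.1
281 356 215 299
0.073 219.69656534140626 39.310309064197895
0.078 217.66524549528808 38.490788113929554
0.083 215.71882129064224 37.704739251018
```

Request:
play_rows(commands=[{"fingers": 1,"tx": 0.02,"ty": -0.044,"tz": 0.4346,"ax": 0,"ay": -0.0007,"az": 0.0046},{"fingers": 1,"tx": 0.02,"ty": -0.044,"tz": 0.4346,"ax": 0,"ay": -0.0007,"az": 0.0046},{"fingers": 1,"tx": 0.02,"ty": -0.044,"tz": 0.4346,"ax": 0,"ay": -0.0007,"az": 0.0046},{"fingers": 1,"tx": 0.02,"ty": -0.044,"tz": 0.4346,"ax": 0,"ay": -0.0007,"az": 0.0046},{"fingers": 1,"tx": 0.02,"ty": -0.044,"tz": 0.4346,"ax": 0,"ay": -0.0007,"az": 0.0046}])

```text
time_s: 15.67
tcp_pos: [0.5656, 0.0789, 0.3514]
ee_rot: [[-0.002, -0.977, 0.213], [-0.002, 0.213, 0.977], [-1.0, 0.001, -0.002]]
wrist_force: [-0.0, -0.8, -1.9]
gripper_width: 0.318
```

```bash
python3 -c "
from h import *
hold(S0,.29)"
```

```text
[0.5656 0.0789 0.3514] [-0.002 -0.002 -1.   ] F [-0.  -0.8 -1.9] w 0.318 t 15.6667
mv t [ 0.0815 -0.016   0.1566] a [-0.0002 -0.0007 -0.0004] | rows 3.2 0.0
```

Request:
play_rows(commands=[{"fingers": 1,"tx": 0.08,"ty": -0.016,"tz": 0.156,"ax": 0,"ay": -0.0007,"az": 0},{"fingers": 1,"tx": 0.08,"ty": -0.016,"tz": 0.156,"ax": 0,"ay": -0.0007,"az": 0},{"fingers": 1,"tx": 0.08,"ty": -0.016,"tz": 0.156,"ax": 0,"ay": -0.0007,"az": 0},{"fingers": 1,"tx": 0.08,"ty": -0.016,"tz": 0.156,"ax": 0,"ay": -0.0007,"az": 0},{"fingers": 1,"tx": 0.08,"ty": -0.016,"tz": 0.156,"ax": 0,"ay": -0.0007,"az": 0}])

```text
time_s: 16.08
tcp_pos: [0.6015, 0.1908, 0.2881]
ee_rot: [[-0.006, -0.978, 0.21], [-0.003, 0.21, 0.978], [-1.0, 0.005, -0.004]]
wrist_force: [-0.7, -0.6, -0.6]
gripper_width: 0.312
```

```bash
python3 -c "
from h import *
hold(S0,.18);hold(S0,.165)"
```

```text
[0.6015 0.1908 0.2881] [-0.006 -0.003 -1.   ] F [-0.7 -0.6 -0.6] w 0.312 t 16.0833
mv t [ 0.1441 -0.0017  0.0011] a [ 0.0008 -0.0012 -0.0017] | rows 2.6 0.1
[0.6015 0.1908 0.2881] [-0.006 -0.003 -1.   ] F [-0.7 -0.6 -0.6] w 0.312 t 16.0833
mv t [ 0.1641 -0.0018  0.0011] a [ 0.0008 -0.0012 -0.0017] | rows 3.0 0.1
```

Request:
play_rows(commands=[{"fingers": 1,"tx": 0.05,"ty": -0.0017,"tz": 0.0011,"ax": 0.0008,"ay": -0.0012,"az": -0.0017},{"fingers": 1,"tx": 0.1,"ty": -0.0017,"tz": 0.0011,"ax": 0.0008,"ay": -0.0012,"az": -0.0017},{"fingers": 1,"tx": 0.13,"ty": -0.0017,"tz": 0.0011,"ax": 0.0008,"ay": -0.0012,"az": -0.0017},{"fingers": 1,"tx": 0.15,"ty": -0.0017,"tz": 0.0011,"ax": 0.0008,"ay": -0.0012,"az": -0.0017},{"fingers": 1,"tx": 0.16,"ty": -0.0017,"tz": 0.0011,"ax": 0.0008,"ay": -0.0012,"az": -0.0017}])

```text
time_s: 16.5
tcp_pos: [0.6028, 0.1879, 0.1706]
ee_rot: [[0.004, -0.976, 0.217], [0.002, 0.217, 0.976], [-1.0, -0.003, 0.003]]
wrist_force: [-0.3, 1.8, -0.2]
gripper_width: 0.316
```

```bash
python3 -c "
from h import *
hold(S0,.145)"
```

```text
[0.6028 0.1879 0.1706] [ 0.004  0.002 -1.   ] F [-0.3  1.8 -0.2] w 0.316 t 16.5
mv t [0.0342 0.0016 0.0039] a [-0.0014  0.0009  0.001 ] | rows 0.6 0.0
```

Request:
play_rows(commands=[{"fingers": 1,"tx": 0.005,"ty": 0.001,"tz": 0.0037,"ax": 0,"ay": 0,"az": 0},{"fingers": 1,"tx": 0.013,"ty": 0.001,"tz": 0.0037,"ax": 0,"ay": 0,"az": 0},{"fingers": 1,"tx": 0.02,"ty": 0.001,"tz": 0.0037,"ax": 0,"ay": 0,"az": 0},{"fingers": 1,"tx": 0.027,"ty": 0.001,"tz": 0.0037,"ax": 0,"ay": 0,"az": 0},{"fingers": 1,"tx": 0.027,"ty": 0.001,"tz": 0.0037,"ax": 0,"ay": 0,"az": 0}])

```text
time_s: 16.92
tcp_pos: [0.6037, 0.1922, 0.1521]
ee_rot: [[0.007, -0.977, 0.215], [0.003, 0.215, 0.977], [-1.0, -0.006, 0.004]]
wrist_force: [-1.7, 1.1, -1.9]
gripper_width: 0.317
```

Request:
play_rows(commands=[{"fingers": 1,"tx": 0.002,"ty": 0,"tz": 0,"ax": 0,"ay": 0,"az": 0},{"fingers": 1,"tx": 0.004,"ty": 0,"tz": 0,"ax": 0,"ay": 0,"az": 0},{"fingers": 1,"tx": 0.006,"ty": 0,"tz": 0,"ax": 0,"ay": 0,"az": 0},{"fingers": 1,"tx": 0.006,"ty": 0,"tz": 0,"ax": 0,"ay": 0,"az": 0}])

```text
time_s: 17.25
tcp_pos: [0.6039, 0.1925, 0.1481]
ee_rot: [[0.007, -0.977, 0.215], [0.003, 0.215, 0.977], [-1.0, -0.006, 0.005]]
wrist_force: [-3.9, -0.5, 0.4]
gripper_width: 0.313
```

Request:
play_rows(commands=[{"fingers": 1,"tx": 0.002,"ty": 0.001,"tz": 0,"ax": 0,"ay": 0,"az": 0},{"fingers": 1,"tx": 0.004,"ty": 0.001,"tz": 0,"ax": 0,"ay": 0,"az": 0},{"fingers": 1,"tx": 0.006,"ty": 0.001,"tz": 0,"ax": 0,"ay": 0,"az": 0},{"fingers": 1,"tx": 0.006,"ty": 0.001,"tz": 0,"ax": 0,"ay": 0,"az": 0}])

```text
time_s: 17.58
tcp_pos: [0.6036, 0.1927, 0.1433]
ee_rot: [[0.008, -0.977, 0.215], [0.003, 0.215, 0.977], [-1.0, -0.007, 0.005]]
wrist_force: [-2.1, -0.9, -0.6]
gripper_width: 0.315
```

Request:
play_rows(commands=[{"fingers": 1,"tx": 0.002,"ty": 0,"tz": 0,"ax": 0,"ay": 0,"az": 0},{"fingers": 1,"tx": 0.004,"ty": 0,"tz": 0,"ax": 0,"ay": 0,"az": 0},{"fingers": 1,"tx": 0.005,"ty": 0,"tz": 0,"ax": 0,"ay": 0,"az": 0},{"fingers": 1,"tx": 0.005,"ty": 0,"tz": 0,"ax": 0,"ay": 0,"az": 0}])

```text
time_s: 17.92
tcp_pos: [0.6039, 0.1928, 0.1414]
ee_rot: [[0.009, -0.977, 0.214], [0.003, 0.214, 0.977], [-1.0, -0.008, 0.005]]
wrist_force: [-3.9, -0.8, 5.0]
gripper_width: 0.312
```

Contact at 0.1414, as predicted. One more press to confirm, then release.

Request:
play_rows(commands=[{"fingers": 1,"tx": 0.004,"ty": 0,"tz": 0,"ax": 0,"ay": 0,"az": 0},{"fingers": 1,"tx": 0.004,"ty": 0,"tz": 0,"ax": 0,"ay": 0,"az": 0},{"fingers": 1,"tx": 0.004,"ty": 0,"tz": 0,"ax": 0,"ay": 0,"az": 0}])

```text
time_s: 18.17
tcp_pos: [0.6049, 0.1927, 0.1409]
ee_rot: [[0.012, -0.977, 0.213], [0.004, 0.213, 0.977], [-1.0, -0.011, 0.006]]
wrist_force: [-5.1, -2.9, 13.3]
gripper_width: 0.317
```

Request:
play_rows(commands=[{"fingers": -1,"tx": -0.004,"ty": 0,"tz": 0,"ax": 0,"ay": 0,"az": 0},{"fingers": -1,"tx": -0.006,"ty": 0,"tz": 0,"ax": 0,"ay": 0,"az": 0},{"fingers": -1,"tx": -0.006,"ty": 0,"tz": 0,"ax": 0,"ay": 0,"az": 0},{"fingers": -1,"tx": -0.006,"ty": 0,"tz": 0,"ax": 0,"ay": 0,"az": 0},{"fingers": -1,"tx": -0.006,"ty": 0,"tz": 0,"ax": 0,"ay": 0,"az": 0}])

```text
time_s: 18.58
tcp_pos: [0.6037, 0.1929, 0.141]
ee_rot: [[0.008, -0.977, 0.215], [0.004, 0.215, 0.977], [-1.0, -0.007, 0.005]]
wrist_force: [0.0, 0.4, -0.8]
gripper_width: 0.604
```

Request:
play_rows(commands=[{"fingers": -1,"tx": -0.006,"ty": 0,"tz": 0,"ax": 0,"ay": 0,"az": 0},{"fingers": -1,"tx": -0.05,"ty": 0,"tz": 0,"ax": 0,"ay": 0,"az": 0},{"fingers": -1,"tx": -0.1,"ty": 0,"tz": 0,"ax": 0,"ay": 0,"az": 0},{"fingers": -1,"tx": -0.15,"ty": 0,"tz": 0,"ax": 0,"ay": 0,"az": 0},{"fingers": -1,"tx": -0.2,"ty": 0,"tz": 0,"ax": 0,"ay": 0,"az": 0}])

```text
time_s: 19.0
tcp_pos: [0.6022, 0.1921, 0.2932]
ee_rot: [[0.008, -0.977, 0.215], [0.003, 0.215, 0.977], [-1.0, -0.007, 0.005]]
wrist_force: [0.9, 0.3, -0.3]
gripper_width: 0.958
```

```bash
cat >> h.py <<'E'
HM=(S0+S1)/2
def loc(x,y=0): return HM+XD*x+np.array([.2124,.9772,0])*y
E
python3 -c "
from h import *
hold(loc(-.207),.26)
c=cap('scene');save(c,'s8.png',(290,270,430,410),4)"
```

```text
[0.6022 0.1921 0.2932] [ 0.008  0.003 -1.   ] F [ 0.9  0.3 -0.3] w 0.958 t 19.0
mv t [0.0428 0.2761 0.0583] a [-0.0008  0.0015  0.0021] | rows 5.1 0.1
```

View pics/s8.png

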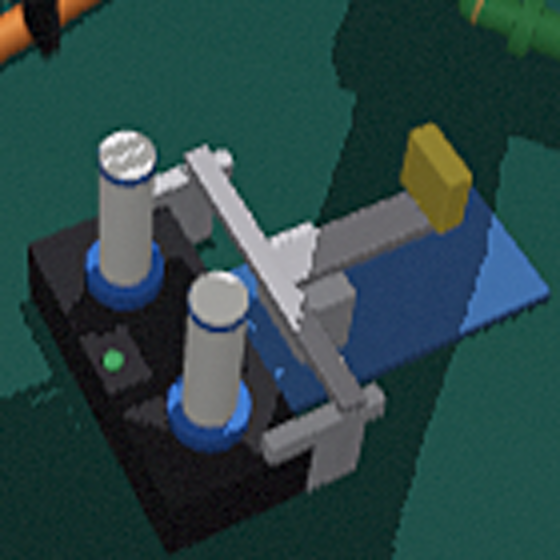

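Both lamps stand upright with collars flat on the block, at crop positions (125,275) and (210,410). The bar is still drawn out and the handle top is at (440,150). Next I'll move behind the handle with the fingers shut.

Request:
play_rows(commands=[{"fingers": 1,"tx": 0.0,"ty": 0.276,"tz": 0.058,"ax": 0,"ay": 0.0015,"az": 0.002},{"fingers": 1,"tx": 0.0,"ty": 0.276,"tz": 0.058,"ax": 0,"ay": 0.0015,"az": 0.002},{"fingers": 1,"tx": 0.0,"ty": 0.276,"tz": 0.058,"ax": 0,"ay": 0.0015,"az": 0.002},{"fingers": 1,"tx": 0.0,"ty": 0.276,"tz": 0.058,"ax": 0,"ay": 0.0015,"az": 0.002},{"fingers": 1,"tx": 0.0,"ty": 0.276,"tz": 0.058,"ax": 0,"ay": 0.0015,"az": 0.002}])

```text
time_s: 19.47
tcp_pos: [0.4109, 0.2782, 0.2902]
ee_rot: [[0.001, -0.976, 0.216], [0.001, 0.216, 0.976], [-1.0, -0.001, 0.001]]
wrist_force: [0.0, 1.0, 1.5]
gripper_width: 0.704
```

Request:
play_rows(commands=[{"fingers": 1,"tx": 0,"ty": 0.02,"tz": 0,"ax": 0,"ay": 0,"az": 0},{"fingers": 1,"tx": 0,"ty": 0.02,"tz": 0,"ax": 0,"ay": 0,"az": 0},{"fingers": 1,"tx": 0,"ty": 0.02,"tz": 0,"ax": 0,"ay": 0,"az": 0},{"fingers": 1,"tx": 0,"ty": 0.02,"tz": 0,"ax": 0,"ay": 0,"az": 0},{"fingers": 1,"tx": 0,"ty": 0.02,"tz": 0,"ax": 0,"ay": 0,"az": 0}])

```text
time_s: 19.88
tcp_pos: [0.3987, 0.2809, 0.2901]
ee_rot: [[0.0, -0.976, 0.216], [-0.0, 0.216, 0.976], [-1.0, -0.0, 0.0]]
wrist_force: [0.4, 0.6, 0.1]
gripper_width: 0.325
```

```bash
python3 -c "
from h import *
hold(loc(-.212),.112);print((r.sense()['tcp_pos']-HM)@XD)"
```

```text
[0.3987 0.2809 0.2901] [ 0. -0. -1.] F [0.4 0.6 0.1] w 0.325 t 19.8833
mv t [ 0.2375 -0.0079  0.0011] a [-0.0012  0.      0.0001] | rows 4.3 0.0
-0.2179979235718614
```

Request:
play_rows(commands=[{"fingers": 1,"tx": 0.02,"ty": 0,"tz": 0.001,"ax": 0,"ay": 0,"az": 0},{"fingers": 1,"tx": 0.07,"ty": 0,"tz": 0.001,"ax": 0,"ay": 0,"az": 0},{"fingers": 1,"tx": 0.12,"ty": 0,"tz": 0.001,"ax": 0,"ay": 0,"az": 0},{"fingers": 1,"tx": 0.17,"ty": 0,"tz": 0.001,"ax": 0,"ay": 0,"az": 0},{"fingers": 1,"tx": 0.22,"ty": 0,"tz": 0.001,"ax": 0,"ay": 0,"az": 0}])

```text
time_s: 20.3
tcp_pos: [0.3991, 0.2813, 0.1238]
ee_rot: [[0.001, -0.976, 0.217], [0.001, 0.217, 0.976], [-1.0, -0.001, 0.001]]
wrist_force: [0.4, 0.3, -0.1]
gripper_width: 0.022
```

```bash
python3 -c "
from h import *
hold(loc(-.19),.112);print((r.sense()['tcp_pos']-HM)@XD)"
```

```text
[0.3991 0.2813 0.1238] [ 0.001  0.001 -1.   ] F [ 0.4  0.3 -0.1] w 0.022 t 20.3
mv t [ 0.0157 -0.0369  0.0006] a [-0.0014  0.0003  0.0002] | rows 0.7 0.0
-0.21771938558173293
```

Request:
play_rows(commands=[{"fingers": 1,"tx": 0.0157,"ty": -0.03,"tz": 0,"ax": 0,"ay": 0,"az": 0},{"fingers": 1,"tx": 0.0157,"ty": -0.045,"tz": 0,"ax": 0,"ay": 0,"az": 0},{"fingers": 1,"tx": 0.0157,"ty": -0.06,"tz": 0,"ax": 0,"ay": 0,"az": 0},{"fingers": 1,"tx": 0.0157,"ty": -0.075,"tz": 0,"ax": 0,"ay": 0,"az": 0},{"fingers": 1,"tx": 0.0157,"ty": -0.085,"tz": 0,"ax": 0,"ay": 0,"az": 0}])

```text
time_s: 20.72
tcp_pos: [0.4615, 0.2678, 0.1143]
ee_rot: [[0.0, -0.976, 0.217], [0.001, 0.217, 0.976], [-1.0, -0.0, 0.001]]
wrist_force: [-2.8, 0.9, -1.7]
gripper_width: 0.009
```

```bash
python3 -c "
from h import *
hold(loc(-.14),.112);print((r.sense()['tcp_pos']-HM)@XD)"
```

```text
[0.4615 0.2678 0.1143] [ 0.     0.001 -1.   ] F [-2.8  0.9 -1.7] w 0.009 t 20.7167
mv t [ 0.0031 -0.0185  0.0004] a [-0.0013  0.0003  0.    ] | rows 0.3 0.0
-0.15384569176777238
```

Pushing at 3 N as expected. Creep on until the force rises.

Request:
play_rows(commands=[{"fingers": 1,"tx": 0,"ty": -0.005,"tz": 0,"ax": 0,"ay": 0,"az": 0},{"fingers": 1,"tx": 0,"ty": -0.01,"tz": 0,"ax": 0,"ay": 0,"az": 0},{"fingers": 1,"tx": 0,"ty": -0.013,"tz": 0,"ax": 0,"ay": 0,"az": 0},{"fingers": 1,"tx": 0,"ty": -0.013,"tz": 0,"ax": 0,"ay": 0,"az": 0}])

```text
time_s: 21.05
tcp_pos: [0.4705, 0.2663, 0.1144]
ee_rot: [[0.002, -0.977, 0.215], [0.001, 0.215, 0.977], [-1.0, -0.002, 0.002]]
wrist_force: [-0.4, 0.6, -0.3]
gripper_width: 0.002
```

Request:
play_rows(commands=[{"fingers": 1,"tx": 0,"ty": -0.003,"tz": 0,"ax": 0,"ay": 0,"az": 0},{"fingers": 1,"tx": 0,"ty": -0.005,"tz": 0,"ax": 0,"ay": 0,"az": 0},{"fingers": 1,"tx": 0,"ty": -0.005,"tz": 0,"ax": 0,"ay": 0,"az": 0}])

```text
time_s: 21.3
tcp_pos: [0.4739, 0.2656, 0.1142]
ee_rot: [[0.001, -0.977, 0.214], [0.001, 0.214, 0.977], [-1.0, -0.001, 0.001]]
wrist_force: [-1.9, -0.2, 2.1]
gripper_width: 0.002
```

```bash
python3 -c "
from h import *
hold(loc(-.14),.112);print((r.sense()['tcp_pos']-HM)@XD)"
```

```text
[0.4739 0.2656 0.1142] [ 0.001  0.001 -1.   ] F [-1.9 -0.2  2.1] w 0.002 t 21.3
mv t [ 0.003  -0.0017 -0.0003] a [-0.0006  0.0004  0.0004] | rows 0.1 0.0
-0.14126749148985804
```

Request:
play_rows(commands=[{"fingers": 1,"tx": 0,"ty": -0.003,"tz": 0,"ax": 0,"ay": 0,"az": 0},{"fingers": 1,"tx": 0,"ty": -0.006,"tz": 0,"ax": 0,"ay": 0,"az": 0},{"fingers": 1,"tx": 0,"ty": -0.006,"tz": 0,"ax": 0,"ay": 0,"az": 0}])

```text
time_s: 21.55
tcp_pos: [0.4776, 0.2647, 0.1141]
ee_rot: [[-0.0, -0.977, 0.215], [0.001, 0.215, 0.977], [-1.0, 0.0, 0.001]]
wrist_force: [-6.6, 0.4, 6.2]
gripper_width: 0.006
```

Request:
play_rows(commands=[{"fingers": 1,"tx": 0,"ty": -0.003,"tz": 0,"ax": 0,"ay": 0,"az": 0},{"fingers": 1,"tx": 0,"ty": -0.005,"tz": 0,"ax": 0,"ay": 0,"az": 0},{"fingers": 1,"tx": 0,"ty": -0.005,"tz": 0,"ax": 0,"ay": 0,"az": 0}])

```text
time_s: 21.8
tcp_pos: [0.478, 0.2645, 0.1141]
ee_rot: [[-0.006, -0.977, 0.215], [0.001, 0.215, 0.977], [-1.0, 0.006, -0.001]]
wrist_force: [-19.7, 8.0, 12.8]
gripper_width: 0.006
```

The force rose hard to 20 N with the motion stopped, so it's at the stop. Backing off and checking.

Request:
play_rows(commands=[{"fingers": 1,"tx": 0,"ty": 0.02,"tz": 0,"ax": 0,"ay": 0,"az": 0},{"fingers": 1,"tx": 0,"ty": 0.05,"tz": 0,"ax": 0,"ay": 0,"az": 0},{"fingers": 1,"tx": -0.05,"ty": 0.06,"tz": 0,"ax": 0,"ay": 0,"az": 0},{"fingers": 1,"tx": -0.1,"ty": 0.06,"tz": 0,"ax": 0,"ay": 0,"az": 0},{"fingers": 1,"tx": -0.15,"ty": 0.06,"tz": 0,"ax": 0,"ay": 0,"az": 0}])

```text
time_s: 22.22
tcp_pos: [0.4375, 0.2734, 0.2273]
ee_rot: [[0.001, -0.977, 0.213], [-0.0, 0.213, 0.977], [-1.0, -0.001, 0.0]]
wrist_force: [0.4, 0.3, 0.3]
gripper_width: 0.005
```

Request:
play_rows(commands=[{"fingers": 1,"tx": -0.05,"ty": 0.1,"tz": -0.05,"ax": 0,"ay": 0,"az": 0},{"fingers": 1,"tx": -0.1,"ty": 0.1,"tz": -0.15,"ax": 0,"ay": 0,"az": 0},{"fingers": 1,"tx": -0.1,"ty": 0.1,"tz": -0.2,"ax": 0,"ay": 0,"az": 0},{"fingers": 1,"tx": -0.1,"ty": 0.1,"tz": -0.2,"ax": 0,"ay": 0,"az": 0},{"fingers": 1,"tx": -0.1,"ty": 0.1,"tz": -0.2,"ax": 0,"ay": 0,"az": 0}])

```text
time_s: 22.63
tcp_pos: [0.3312, 0.1409, 0.3027]
ee_rot: [[0.003, -0.977, 0.215], [0.003, 0.215, 0.977], [-1.0, -0.003, 0.003]]
wrist_force: [-0.2, 0.7, -0.5]
gripper_width: 0.001
```

```bash
python3 -c "
from h import *
hold(loc(-.2),.3)
c=cap('scene');save(c,'s9.png',(290,270,430,410),4)
for x in(0,.003,.01):print(x,(proj(c,loc(-.12-x)+[0,0,.071])-[290,270])*4)
for S in(S0,S1):print('lamp tip',(proj(c,S+[0,0,.11])-[290,270])*4)"
```

```text
[0.3312 0.1409 0.3027] [ 0.003  0.003 -1.   ] F [-0.2  0.7 -0.5] w 0.001 t 22.6333
mv t [ 0.0044 -0.0719  0.2028] a [-0.0007  0.0011  0.0009] | rows 3.9 0.0
0 [377.17299741 178.04308311]
0.003 [382.20989853 175.96273196]
0.01 [393.92587407 171.12377591]
lamp tip [127.96262136 149.50052849]
lamp tip [215.06676151 294.0286808 ]
```

View pics/s9.png

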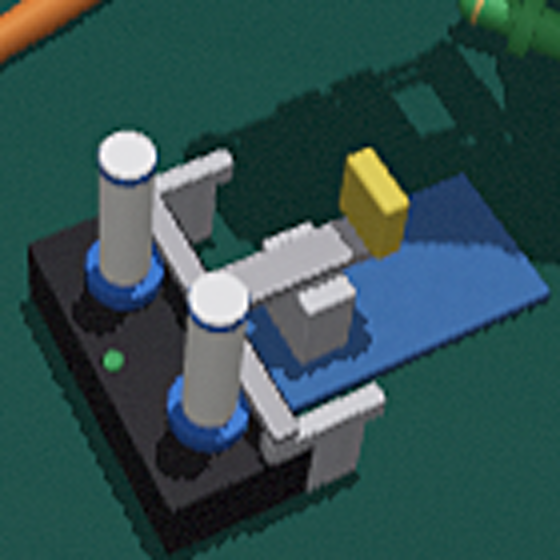

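The handle top centre is at about (377,178), matching the lock = 0 prediction of (377,178). The bar lies over both collars beside the tubes. I'll check the red lamp and hand in.

```bash
python3 -c "
from h import *
c=cap('scene')
for k in('lamp_red','meter','mug','driver','tape','screws','brush'):print(k,[(d['uv'],d['score']) for d in spotter.find_in(k,c)][:1])
im=np.array(c['image']).astype(int);m=(im[...,0]>im[...,1]+70)&(im[...,0]>im[...,2]+70);y,x=np.nonzero(m[150:240,190:270]);print(x.mean()+190,y.mean()+150)
im=cv2.imread('pics/scene.png')[:,:,::-1].astype(int);m=(im[...,0]>im[...,1]+70)&(im[...,0]>im[...,2]+70);y,x=np.nonzero(m[150:240,190:270]);print('start',x.mean()+190,y.mean()+150)
print(r.sense()['joint_velocities']);print(job.finish_job())"
```

```text
lamp_red [([229.0, 197.9], 0.82)]
meter [([249.5, 167.1], 0.81)]
mug [([475.6, 428.8], 0.61)]
driver [([300.9, 274.4], 0.96)]
tape [([343.4, 363.0], 0.72)]
screws [([193.9, 319.6], 0.68)]
brush [([345.9, 245.5], 0.9)]
223.43269230769232 210.125
start 223.47115384615384 210.1730769230769
[ 0.15181413 -0.26784404 -0.1364683   0.0195826  -0.14227472  0.03070768]
the job is handed in; nothing more can be done
None
```

Both blue-collared lamps are upright in the two holder sockets, the lock bar is fully home over their collars, and the job was handed in at about 23 s of the 72 s allowed. `finish_job` gave no verdict.

- **Lamps:** each was pressed home until the wrist force rose (17 N and 13 N) at the height expected for a seated collar. The last picture shows both standing straight, with the bar beside the tubes.
- **Lock:** I pushed the handle until it hit a hard stop at about 20 N. The handle top then sat at pixel (377,178) in the enlarged scene picture, exactly where it is predicted for lock = 0.
- **Red lamp:** its collar is within 0.1 pixel of where it started.
- **Other things on the bench:** meter, mug, driver, screw tray and brush were found within about 5 pixels of their first positions. The network's last answer for the tape was a false hit on the holder, so I did not confirm the tape at the end, but the arm never went near it.
- **What went wrong on the way:** my first approach to the second lamp ran joint 5 to its limit and drifted sideways without touching anything. I backed out and regripped at a shallower angle, about 26°. One move was refused for missing fields, and I sent it again.

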